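Wind the board lift up to its stop collars with the crank handle

ROBOT

A 6-joint arm with a two-finger parallel gripper is mounted at the origin on a cart in front of the work surface, level with it; the furniture and walls round the work are solid. World frame = base frame: x ahead of the robot, y to its left, z up, the work surface at z = 0. Lengths are in mm, angles in rad, forces in N, time in s.
With the tool pointing down it reaches from about 400 to 925 mm from the base axis. Payload 12.5 kg.
Tool frame: the origin (TCP) lies between the finger pads; the fingertips stand 11 mm ahead of it and the grasp point (between the pads) lies 8 mm behind it; y points along the fingers, x is the direction in which the jaws open and shut, and the axes are right-handed (so a half turn about y gives the same grasp; the last joint's range is limited). The gripper opens to 95 mm and grips with 3 to 60 N. Pads are 20 mm wide; open, the fingers measure 119 mm over their backs; the gripper's body (75 mm by 180 mm) begins 59 mm behind the grasp point.
Start: joints at [1.064, 0.491, 1.559, -0, 1.092, -0.106], TCP at [243.832, 575.492, 225.661] pointing down, gripper open.
Joint ranges: [-3.1, 3.1], [-0.84, 2.19], [0.05, 2.79], [-1.13, 4.28], [0.06, 2.93], [-2.69, 2.69]. Speed limits (rad/s): [2.22, 2.22, 2.79, 3.14, 3.14, 3.14].

INTERFACE

Orientations are given as [roll, pitch, yaw] about the fixed x, y, z axes, in that order (R = Rz(yaw) Ry(pitch) Rx(roll)).
In Python, from cell import env gives the robot as it stands.
- The arm moves only by the tool jog_arm, never from a script. Its argument "series" is a list of rows, each an object of numbers: "dx", "dy", "dz": the shift along the world's x, y, z in m; "rx", "ry", "rz": the turn, a rotation vector about the world's x, y, z in degrees; "gripper": the opening, from 0 (shut) to 1 (fully open). A call has 1 to 12 rows; each row shifts and turns the commanded pose from where the row before left it; what a row does not reach is not made up. A row lasts 1/10 s, in which the tool goes at most 50 mm and 8.59 degrees, less where a joint would pass 70% of its speed; a pose out of reach is approached as far as the arm can. A call is refused whole if a number of a shift passes 0.05 or a number of a turn 8.59, either way. A call with a gripper value outside its range is refused whole. The fingers move at their own pace and stop on an object; the grip force is fixed at half the most. Time passes only in rows, so rows that do not move let the fingers close. It gives the time, the measured TCP pose, the force and the opening at its end, in the units of the state.
- env.state(): the state, without advancing time (a new reading comes with each control period).
- env.read_camera(name): name is "scene" or "top"; returns the picture (480x640x3 uint8, red, green, blue); there is no depth.
- env.camera_info(name): a dict with "camera_matrix" (3x3 intrinsics, pixels), "k1" (the pictures are not rectified: a ray, as slopes to the right and down, at radius r is drawn at 1 + k1 r^2 times it, then the intrinsics apply), "R" (3x3) and "t" (3): a world point X has camera coordinates R X + t. Camera axes: x right, y down, z forward; pixel columns grow to the right and rows downward; lengths in mm; the calibration is good to about 2 mm. A picture is of the moment at which its call begins. camera_info takes no time and is no camera call.
- env.job_done(): hands the job in, once; it reports no verdict.
The state is a dict: "t": time; "joints": joint angles; "qvel": joint speeds; "tau": joint torques, N m; "eef_pos": TCP position; "tcp_rot": TCP orientation; "ft_force": force on the tool from outside, world axes, zero at the start; "moment": the same for the moment, N m; "opening": opening from 0.0 (shut) to 1.0 (fully open).
Only numpy, scipy, OpenCV 4.12 (cv2) and the standard library are available. Lean on these libraries where they do the work, as an engineer would, in place of code of your own. Each camera call takes 0.05 s, during which the arm holds its last target.

TASK

The circuit board on the screw lift sits too low to work on. Fit the loose crank handle fully home on the lift's square spindle without ramming it, wind the table up until it is just snug under the rubber rings of the two red stop collars (do not crush the rings), then take the crank off again and stand it back upright on the worktop, clear of the lift. Leave the flux bottle and the loupe where they are.

Things in the scene. Friction and masses are not known exactly. Their poses are not given: they have to be found in the camera images.
- lift: Screw lift, fixed to the worktop: grey base 136 x 124 x 12 mm, two rods, a grey bridge across them (z 100 to 118 mm, 46 mm deep, 112 wide), an aluminium table with a green board in front. Origin: underside, mid-base; its x runs from the table to the rods, z up. The spindle stands at x = 35 mm, y = 0. (A lamp arm up to 0.4 m high crosses the bench to its left: pass over it.)
- spindle_seat (a point): Foot of the spindle's bare steel square, 126 mm over the worktop, on the spindle axis; axes as the lift's. From here the square, 12 mm wide, rises 19 mm (the top 4 mm bevelled to 7 mm). It stands at any angle (not measured; look or feel) and turns with about 0.2 N m friction (4 to 8 N at the crank grip). Clockwise seen from above raises the table 8 mm a turn; it stays where it is left.
- table_top (a point): Middle of the aluminium table's top face, under the board; it travels straight up and down. Seen from the lift's origin it starts 64 to 70 mm up; at 80 mm the table's brass bushes meet the soft rubber rings under the red collars. Past that the pull at the crank grip grows by about 20 N per mm of rise; 0.7 mm of squeeze crushes the rings.
- crank: Steel crank. Origin: centre of the hub's underside; hub 24 x 24 mm, 48 tall, square socket below 13.3 mm wide (slack 6 degrees either way), 20 deep; fully home its underside is on spindle_seat. x points along the arm (z 22 to 32 mm, 14 wide) to the grip; a ball weight ends at x = -58 mm. 0.36 kg. Best held by the hub's +-y faces. After hard turning it binds: ease it back a little to free it.
- grip_mid (a point): Middle of the crank's black grip, an upright cylinder 18 mm across and 41 mm tall (33 to 74 mm over the hub's underside), 60 mm from the hub axis. It spins freely on the arm, so a hand can hold it without turning as it goes round.
- flux: Small white flux bottle with red cap, 33 mm across, 93 mm tall, standing at the back. Origin: centre of its underside. A bystander.
- loupe: Folding loupe, black ring and silver cover, 30 x 57 x 15 mm, lying at the front. Origin: centre of its underside. A bystander.
Not all that is in view belongs to the job. Of the things that look like the crank, the larger one is meant.

How it is judged:
By the outcome, as a careful person would: the job done as asked, in the order asked, and still so for the second after the job is handed in, with the robot touching nothing.
It also fails if it takes over 72 s, if anything falls off the work surface, if the arm or the gripper's body presses on something with over 40 N, if the wrist force passes 120 N, or if a joint passes its speed limit or range.

## Working session

There is one attempt and no reset: what is moved stays moved. The work goes in short steps, Python scripts to look and compute and a tool call to move; the robot and the scene stay as the last step left them, time stands still between calls to the robot, and variables do not carry over. Pictures are saved under pics/ and viewed, and the job is handed in when it is done.

Besides the shell and the picture viewer there is one more tool, called in YAML: its name, and indented under it one key for each argument. jog_arm: Moves the arm, as the interface text tells. Its arguments: {"type":"object","properties":{"series":{"type":"array"}},"required":["series"]}

```bash
ls; mkdir -p pics
cat > h.py <<'E'
import numpy as np, cv2
from cell import env
def ray(name,u,v):
    c=env.camera_info(name);K=np.array(c["camera_matrix"]);k=c["k1"];R=np.array(c["R"]);t=np.array(c["t"])
    d=np.array([(u-K[0,2])/K[0,0],(v-K[1,2])/K[1,1]]);s=d.copy()
    for _ in range(20): s=d/(1+k*(s@s))
    return -R.T@t, R.T@np.array([s[0],s[1],1])
def onz(name,u,v,z):
    o,d=ray(name,u,v);return o+d*(z-o[2])/d[2]
def proj(name,X):
    c=env.camera_info(name);K=np.array(c["camera_matrix"]);p=np.array(c["R"])@np.array(X,float)+np.array(c["t"])
    s=p[:2]/p[2];s=s*(1+c["k1"]*(s@s));return K[:2,:2]@s+K[:2,2]
def tri(a,b):
    (o1,d1),(o2,d2)=ray(*a),ray(*b)
    A=np.stack([d1,-d2],1);x=np.linalg.lstsq(A,o2-o1,rcond=None)[0]
    p,q=o1+d1*x[0],o2+d2*x[1];return (p+q)/2,np.linalg.norm(p-q)
def snap(name,fn):
    im=env.read_camera(name);cv2.imwrite(f"pics/{fn}.png",im[:,:,::-1]);return im
def load(fn): return cv2.imread(f"pics/{fn}.png")[:,:,::-1]
def crop(fn,out,x0,y0,x1,y1,s):
    cv2.imwrite(f"pics/{out}.png",cv2.resize(cv2.imread(f"pics/{fn}.png")[y0:y1,x0:x1],None,fx=s,fy=s,interpolation=cv2.INTER_CUBIC))
def st():
    s=env.state()
    for k in ("t","joints","eef_pos","tcp_rot","ft_force","moment","opening"): print(k,np.round(s[k],3))
E
python3 - <<'E'
from h import *
for n in("scene","top"):
    snap(n,n+"0");c=env.camera_info(n);print(n,c, -np.array(c["R"]).T@np.array(c["t"]))
st()
E
```

```text
pics
scene {'camera_matrix': array([[439.30654935,   0.        , 319.02115352],
       [  0.        , 439.30654935, 241.30571455],
       [  0.        ,   0.        ,   1.        ]]), 'k1': -0.047228256248555825, 'R': array([[ 0.79632189, -0.60479591,  0.00966176],
       [-0.37071469, -0.50060924, -0.78227937],
       [ 0.47795613,  0.61936443, -0.62285283]]), 't': array([-444.47307552,  268.8357861 ,  654.3128265 ])} [ 140.87219217 -539.49190961  622.13967451]
top {'camera_matrix': array([[544.43907473,   0.        , 312.79797106],
       [  0.        , 544.43907473, 245.79854226],
       [  0.        ,   0.        ,   1.        ]]), 'k1': -9.628230237657449e-05, 'R': array([[-0.02240466, -0.99958175, -0.01828517],
       [-0.98835782,  0.02489877, -0.15009618],
       [ 0.15048868,  0.01470943, -0.9885023 ]]), 't': array([ -7.26721137, 581.79883585, 870.1839327 ])} [443.90978211 -34.55015918 947.37171497]
t 0.1
joints [ 1.064  0.491  1.559  0.     1.092 -0.106]
eef_pos [243.731 575.284 225.134]
tcp_rot [-1.571e+00  1.000e-03  1.170e+00]
ft_force [-0.057  0.184  0.684]
moment [0.052 0.014 0.051]
opening 0.996
```

View pics/scene0.png

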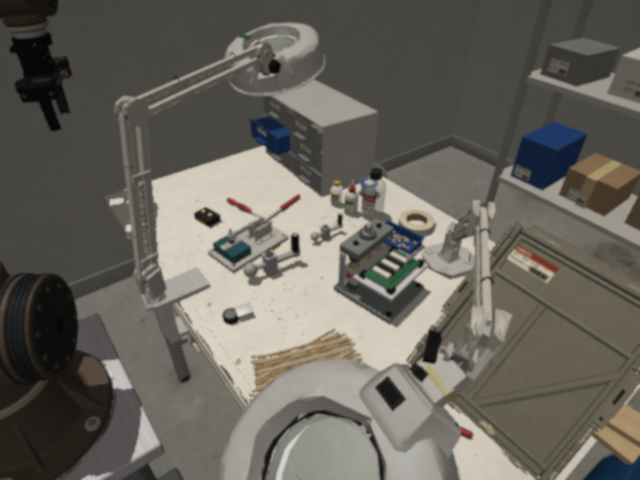

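View pics/top0.png

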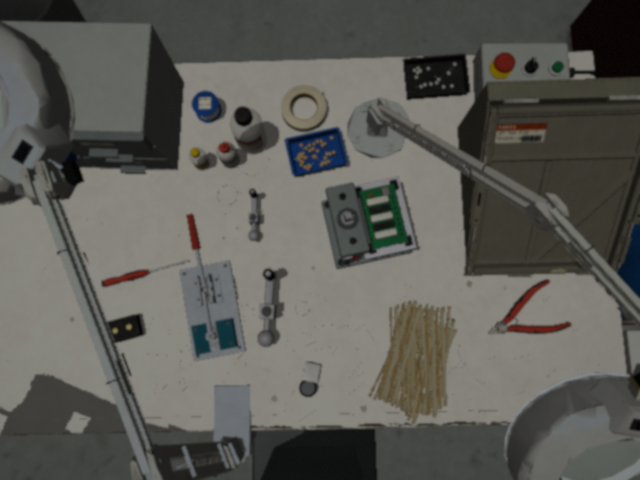

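Run:
```python
from h import *
crop("top0","c1",230,170,430,360,4)
crop("scene0","c2",230,190,430,320,4)
print(proj("top",[243,575,225]),proj("scene",[243,575,225]))
print("lamp",tri(("scene",125,103),("top",150,475)),tri(("scene",275,66),("top",70,172)))
print("lamp2 elbow",tri(("scene",490,212),("top",635,375)),tri(("scene",477,330),("top",545,205)))
print("lamp2 base top",tri(("scene",457,250),("top",377,110)))
```

```text
[-152.06044426  498.95707922] [ 58.98926684 117.02796761]
lamp (array([299.54112695, 143.85058315, 375.37330056]), np.float64(5.799003312046766)) (array([629.73672314, 251.5756432 , 345.08397642]), np.float64(2.5516389134542847))
lamp2 elbow (array([ 413.02904651, -364.7108767 ,  406.43212321]), np.float64(69.87544371776043)) (array([ 604.07887973, -360.5898921 ,  128.3971371 ]), np.float64(46.97315058817187))
lamp2 base top (array([ 828.51335994, -141.08841224,   17.19113391]), np.float64(0.5716150106713859))
```

View pics/c1.png

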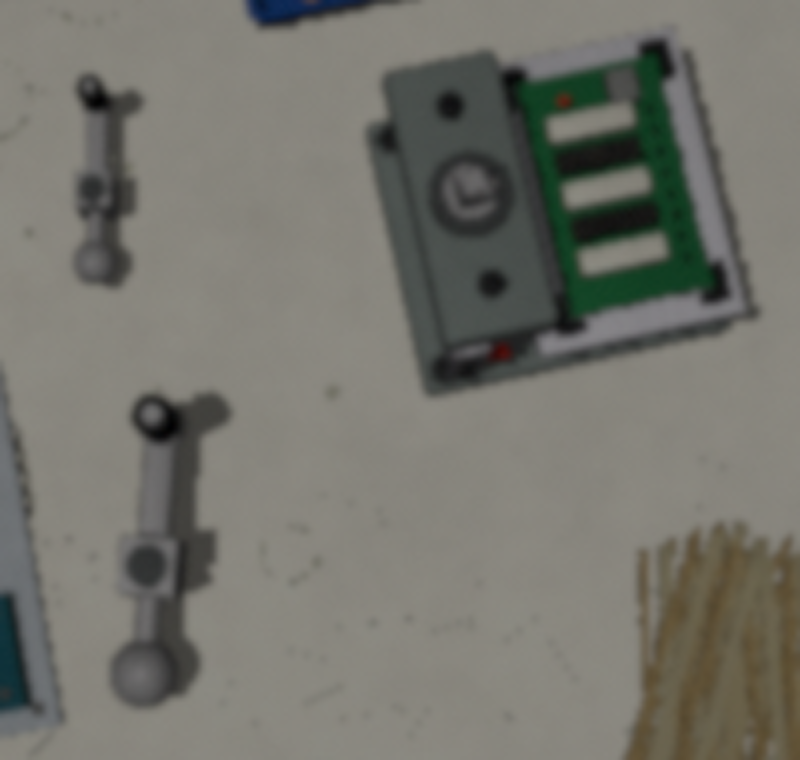

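View pics/c2.png

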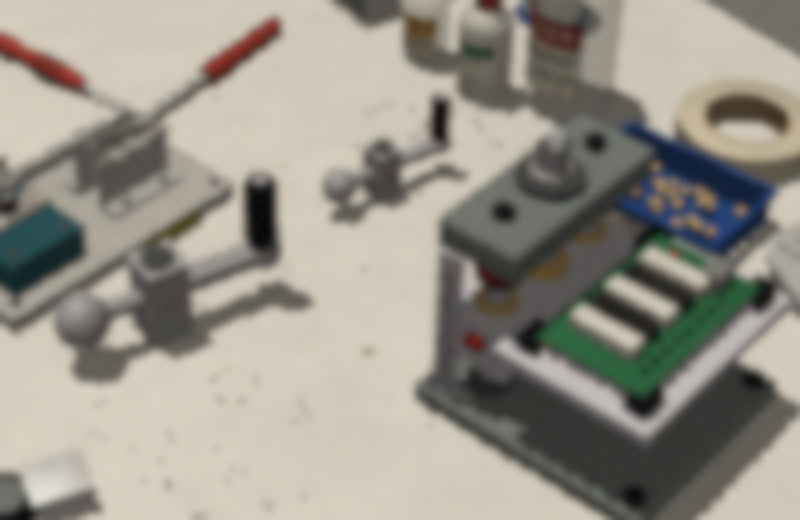

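Run:
```python
from h import *
def cl(fn,out,x0,y0,x1,y1,s):
    im=cv2.imread(f"pics/{fn}.png")[y0:y1,x0:x1];im=cv2.resize(im,None,fx=s,fy=s,interpolation=cv2.INTER_CUBIC)
    im=cv2.normalize(im,None,0,255,cv2.NORM_MINMAX);cv2.imwrite(f"pics/{out}.png",im)
cl("top0","z1",335,205,360,230,22)
cl("scene0","z2",355,215,385,245,20)
T=lambda a,b:print(np.round(tri(("top",230+a[0]/4,170+a[1]/4),("scene",230+b[0]/4,190+b[1]/4))[0],1),round(tri(("top",230+a[0]/4,170+a[1]/4),("scene",230+b[0]/4,190+b[1]/4))[1],1))
P=lambda a,z:print(np.round(onz("top",230+a[0]/4,170+a[1]/4,z),1))
print("grip top");T((157,416),(262,178));P((157,416),74)
print("hub top");T((148,566),(160,255));P((148,566),48)
print("ball");T((144,672),(82,318))
print("bridge corners")
for p in((385,78),(492,52),(561,318),(445,352)):P(p,118)
print("spindle");P((469,192),143);T((468,190),(555,150))
```

```text
grip top
[533.2  48.8  77.3] 2.0
[532.7  49.7  74. ]
hub top
[474.4  55.6  51.1] 2.3
[473.5  56.5  48. ]
ball
[430.7  60.4  28.6] 0.8
bridge corners
[658.7 -45.3 118. ]
[668.1 -87.4 118. ]
[ 562.2 -110.3  118. ]
[550.1 -65.4 118. ]
spindle
[607.4 -75.4 143. ]
[611.5 -76.7 135.3] 4.3
```

View pics/z1.png

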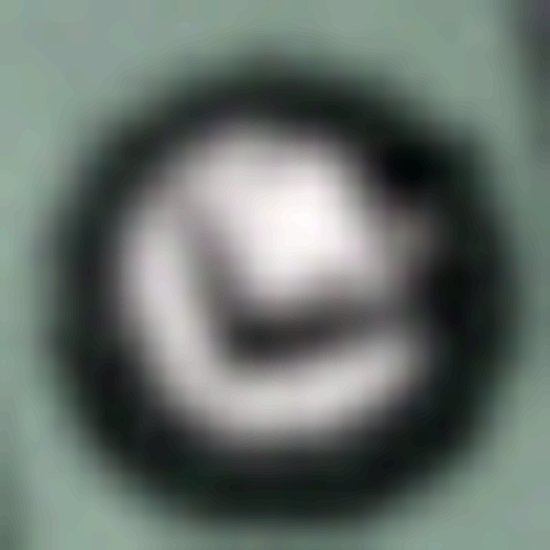

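View pics/z2.png

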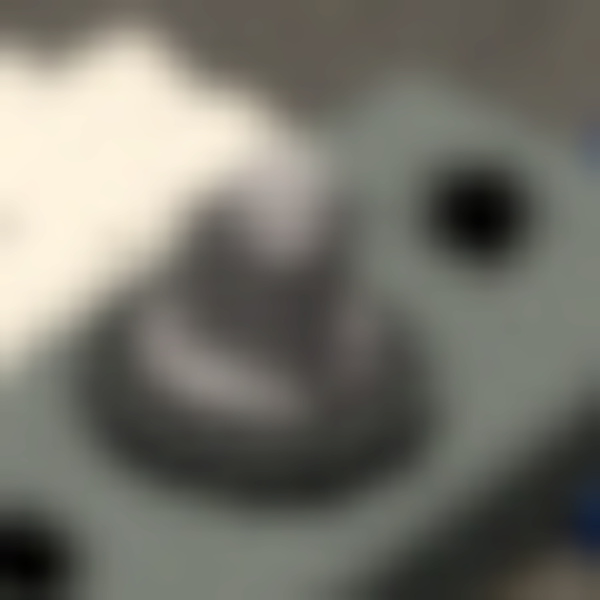

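Run:
```python
from h import *
Z=lambda p,z:onz("top",335+(p[0]-10.5)/22,205+(p[1]-10.5)/22,z)
a,b,c=Z((225,355),126),Z((410,310),126),Z((170,180),126)
print(a,b,c,np.degrees(np.arctan2(*(a-b)[[1,0]])),np.degrees(np.arctan2(*(c-a)[[1,0]])))
im=load("top0").astype(int)
hsv=cv2.cvtColor(load("top0"),cv2.COLOR_RGB2HSV)
sub=cv2.resize(load("top0")[205:230,335:360],None,fx=8,fy=8,interpolation=cv2.INTER_CUBIC)
g=cv2.cvtColor(sub,cv2.COLOR_RGB2GRAY)
_,m=cv2.threshold(g,0,255,cv2.THRESH_BINARY_INV+cv2.THRESH_OTSU)
cs,_=cv2.findContours(m,cv2.RETR_EXTERNAL,cv2.CHAIN_APPROX_NONE)
c=max(cs,key=cv2.contourArea);e=cv2.fitEllipse(c);print("ell",e)
u,v=335+(e[0][0]-3.5)/8,205+(e[0][1]-3.5)/8;print(u,v,onz("top",u,v,118),onz("top",u,v,126))
print("lamp2 joint",tri(("scene",487,210),("top",545,205)),tri(("scene",487,210),("top",635,290)))
for p in((607,-76,126),(607,-76,145)):print(proj("top",p),proj("scene",p))
```

```text
[606.74829731 -72.25140425 126.        ] [609.61034988 -85.24923873 126.        ] [619.31118881 -68.79819427 126.        ] 102.4180514697711 15.36952974852189
ell ((103.35492706298828, 108.84327697753906), (175.8490447998047, 177.80958557128906), 64.9179458618164)
347.48186588287354 218.16790962219238 [612.15832324 -76.97378293 118.        ] [610.53542207 -76.56457077 126.        ]
lamp2 joint (array([ 585.36110904, -304.66865517,  310.73985315]), np.float64(6.94560060067267)) (array([ 478.69892719, -359.01720468,  383.76264222]), np.float64(9.319883067765685))
[347.18761356 220.4357411 ] [365.17359076 232.34669978]
[347.74660557 217.95251168] [365.94692101 224.1302495 ]
```

jog_arm:
  series:
    - {"dz":0.05}
    - {"dz":0.05}
    - {"dz":0.05}
    - {"dz":0.05}
    - {"dz":0.05}
    - {"dz":0.03}

```text
$.series[0]: bad value
```

jog_arm:
  series:
    - {"dx":0,"dy":0,"dz":0.05,"rx":0,"ry":0,"rz":0,"gripper":1}
    - {"dx":0,"dy":0,"dz":0.05,"rx":0,"ry":0,"rz":0,"gripper":1}
    - {"dx":0,"dy":0,"dz":0.05,"rx":0,"ry":0,"rz":0,"gripper":1}
    - {"dx":0,"dy":0,"dz":0.05,"rx":0,"ry":0,"rz":0,"gripper":1}
    - {"dx":0,"dy":0,"dz":0.05,"rx":0,"ry":0,"rz":0,"gripper":1}
    - {"dx":0,"dy":0,"dz":0.03,"rx":0,"ry":0,"rz":0,"gripper":1}

```text
t: 0.7
eef_pos: [243.6, 575.2, 509.6]
tcp_rot: [-1.571, -0.004, 1.17]
ft_force: [0.2, -0.1, 0.6]
opening: 1.003
```

jog_arm:
  series:
    - {"dx":0.0192,"dy":-0.0433,"dz":0,"rx":0,"ry":0,"rz":1.4,"gripper":1}
    - {"dx":0.0192,"dy":-0.0433,"dz":0,"rx":0,"ry":0,"rz":1.4,"gripper":1}
    - {"dx":0.0192,"dy":-0.0433,"dz":0,"rx":0,"ry":0,"rz":1.4,"gripper":1}
    - {"dx":0.0192,"dy":-0.0433,"dz":0,"rx":0,"ry":0,"rz":1.4,"gripper":1}
    - {"dx":0.0192,"dy":-0.0433,"dz":0,"rx":0,"ry":0,"rz":1.4,"gripper":1}
    - {"dx":0.0192,"dy":-0.0433,"dz":0,"rx":0,"ry":0,"rz":1.4,"gripper":1}
    - {"dx":0.0192,"dy":-0.0433,"dz":0,"rx":0,"ry":0,"rz":1.4,"gripper":1}
    - {"dx":0.0192,"dy":-0.0433,"dz":0,"rx":0,"ry":0,"rz":1.4,"gripper":1}
    - {"dx":0.0192,"dy":-0.0433,"dz":0,"rx":0,"ry":0,"rz":1.4,"gripper":1}
    - {"dx":0.0192,"dy":-0.0433,"dz":0,"rx":0,"ry":0,"rz":1.4,"gripper":1}
    - {"dx":0.0192,"dy":-0.0433,"dz":0,"rx":0,"ry":0,"rz":1.4,"gripper":1}
    - {"dx":0.0192,"dy":-0.0433,"dz":0,"rx":0,"ry":0,"rz":1.4,"gripper":1}

```text
t: 1.9
eef_pos: [474.5, 53.9, 505.6]
tcp_rot: [-1.571, -0.0, 1.464]
ft_force: [0.3, 0.1, 0.9]
opening: 1.002
```

Run:
```python
from h import *
snap("scene","s1");st()
```

```text
t 1.95
joints [-0.034  0.106  1.396 -0.002  1.641 -1.497]
eef_pos [476.843  49.075 504.611]
tcp_rot [-1.57   0.002  1.462]
ft_force [-0.608 -2.72  -2.735]
moment [-0.091  0.035 -0.005]
opening 1.0
```

View pics/s1.png

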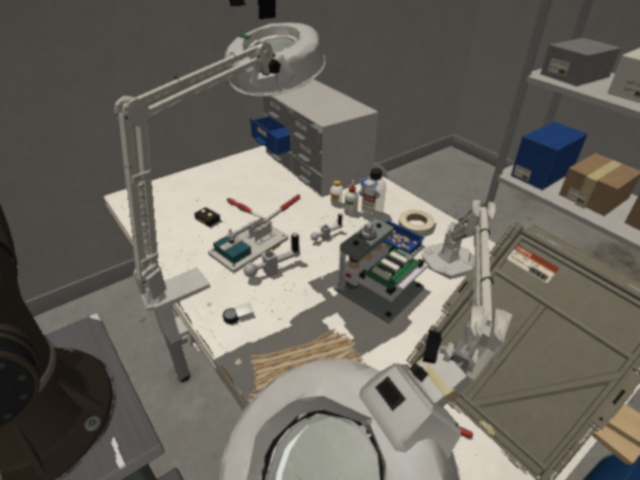

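jog_arm:
  series:
    - {"dz":-0.05,"gripper":1}
    - {"dz":-0.05,"gripper":1}
    - {"dz":-0.05,"gripper":1}
    - {"dz":-0.05,"gripper":1}
    - {"dz":-0.05,"gripper":1}
    - {"dz":-0.05,"gripper":1}
    - {"dz":-0.05,"gripper":1}
    - {"dz":-0.04,"gripper":0.6}
    - {"dz":-0.02,"gripper":0.6}

```text
$.series[0]: bad value
```

Run:
```python
from h import *
snap("scene","s2");snap("top","t2");st();crop("s2","s2c",200,170,400,320,4);crop("t2","t2c",200,220,330,360,4)
```

```text
t 2.05
joints [-0.026  0.104  1.398 -0.     1.642 -1.485]
eef_pos [474.953  53.737 504.864]
tcp_rot [-1.569  0.     1.459]
ft_force [-1.008 -0.071  0.354]
moment [ 0.04   0.037 -0.049]
opening 1.002
```

View pics/s2c.png

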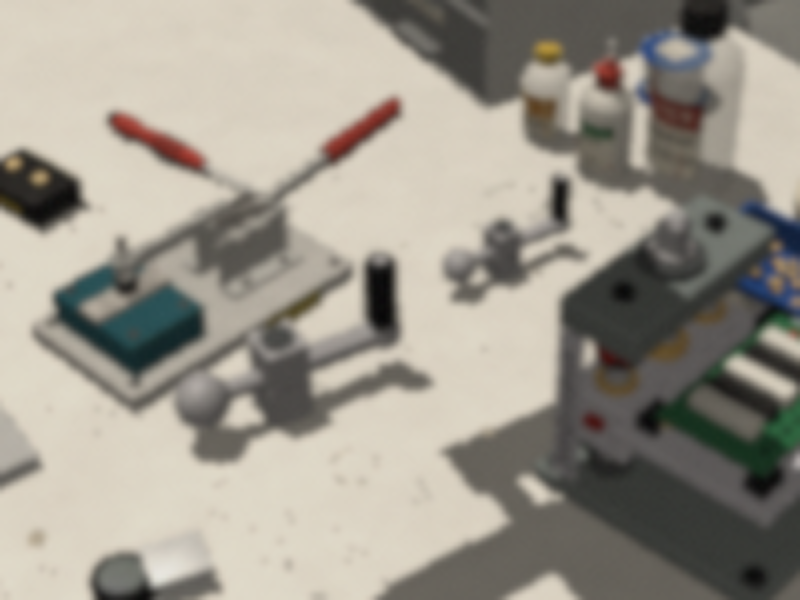

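View pics/t2c.png

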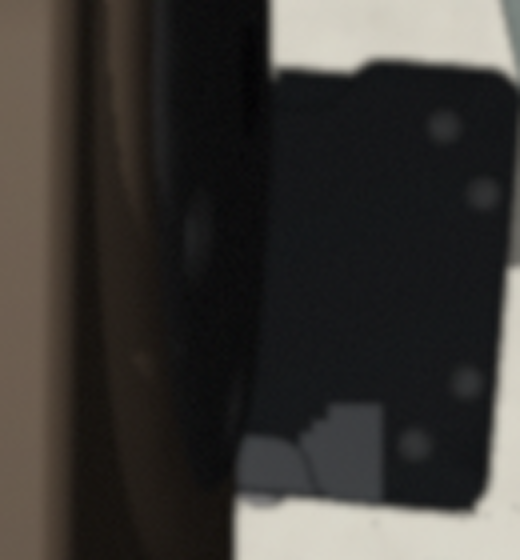

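jog_arm:
  series:
    - {"dx":0,"dy":0,"dz":-0.05,"rx":0,"ry":0,"rz":0,"gripper":1}
    - {"dx":0,"dy":0,"dz":-0.05,"rx":0,"ry":0,"rz":0,"gripper":1}
    - {"dx":0,"dy":0,"dz":-0.05,"rx":0,"ry":0,"rz":0,"gripper":1}
    - {"dx":0,"dy":0,"dz":-0.05,"rx":0,"ry":0,"rz":0,"gripper":1}
    - {"dx":0,"dy":0,"dz":-0.05,"rx":0,"ry":0,"rz":0,"gripper":1}
    - {"dx":0,"dy":0,"dz":-0.05,"rx":0,"ry":0,"rz":0,"gripper":1}
    - {"dx":0,"dy":0,"dz":-0.05,"rx":0,"ry":0,"rz":0,"gripper":1}
    - {"dx":0,"dy":0,"dz":-0.04,"rx":0,"ry":0,"rz":0,"gripper":0.8}
    - {"dx":0,"dy":0,"dz":-0.02,"rx":0,"ry":0,"rz":0,"gripper":0.7}

```text
t: 2.95
eef_pos: [472.6, 57.1, 92.9]
tcp_rot: [-1.567, 0.0, 1.464]
ft_force: [0.0, -0.4, 0.3]
opening: 0.887
```

Run:
```python
from h import *
snap("scene","s3");st();crop("s3","s3c",200,140,400,290,4)
```

```text
t 3.0
joints [-0.019  0.487  2.051  0.     0.609 -1.483]
eef_pos [472.129  57.011  91.455]
tcp_rot [-1.565  0.     1.464]
ft_force [-0.679  0.816 -2.906]
moment [-0.018  0.051 -0.043]
opening 0.841
```

View pics/s3c.png

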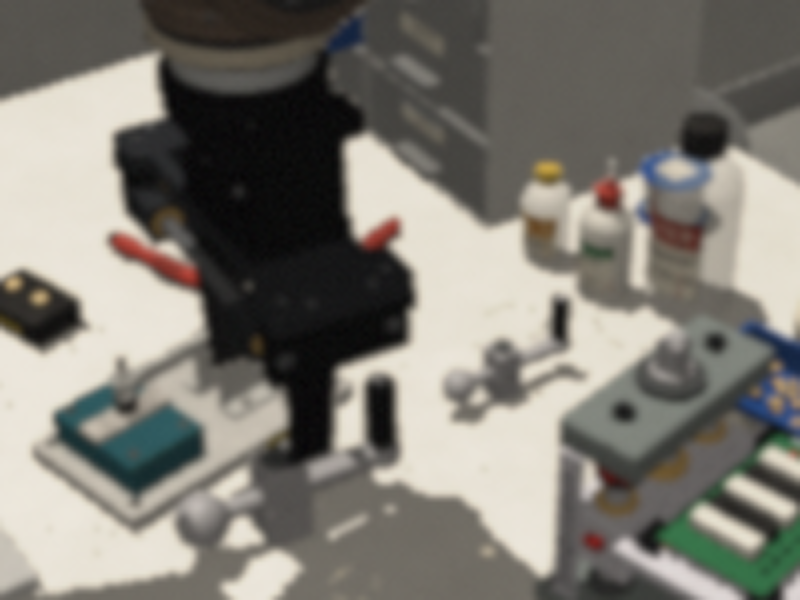

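jog_arm:
  series:
    - {"dx":0,"dy":0,"dz":-0.03,"rx":0,"ry":0,"rz":0,"gripper":0.7}
    - {"dx":0,"dy":0,"dz":-0.025,"rx":0,"ry":0,"rz":0,"gripper":0.7}
    - {"dx":0,"dy":0,"dz":-0.01,"rx":0,"ry":0,"rz":0,"gripper":0.7}
    - {"dx":0,"dy":0,"dz":0,"rx":0,"ry":0,"rz":0,"gripper":0.7}

```text
t: 3.4
eef_pos: [473.9, 56.5, 30.4]
tcp_rot: [-1.569, -0.0, 1.464]
ft_force: [0.3, -0.6, 0.3]
opening: 0.7
```

Run:
```python
from h import *
snap("scene","s4");st();crop("s4","s4c",200,140,400,290,4)
```

```text
t 3.45
joints [-0.02   0.602  2.087  0.     0.453 -1.484]
eef_pos [474.355  56.343  31.204]
tcp_rot [-1.571 -0.     1.464]
ft_force [-0.454  0.183  0.694]
moment [-0.009  0.039 -0.012]
opening 0.703
```

View pics/s4c.png

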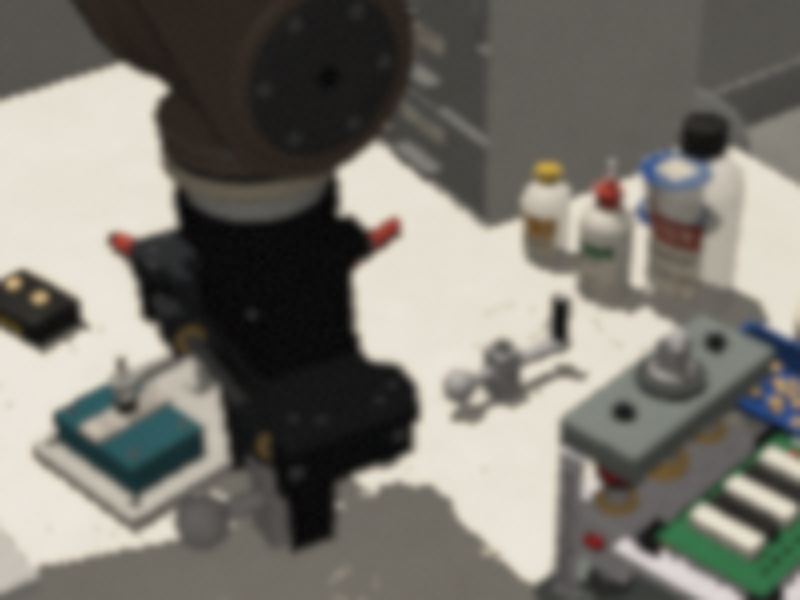

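jog_arm:
  series:
    - {"dx":0,"dy":0,"dz":-0.002,"rx":0,"ry":0,"rz":0,"gripper":0}
    - {"dx":0,"dy":0,"dz":0,"rx":0,"ry":0,"rz":0,"gripper":0}
    - {"dx":0,"dy":0,"dz":0,"rx":0,"ry":0,"rz":0,"gripper":0}
    - {"dx":0,"dy":0,"dz":0,"rx":0,"ry":0,"rz":0,"gripper":0}
    - {"dx":0,"dy":0,"dz":0,"rx":0,"ry":0,"rz":0,"gripper":0}
    - {"dx":0,"dy":0,"dz":0,"rx":0,"ry":0,"rz":0,"gripper":0}
    - {"dx":0,"dy":0,"dz":0,"rx":0,"ry":0,"rz":0,"gripper":0}

```text
t: 4.15
eef_pos: [474.3, 55.9, 28.8]
tcp_rot: [-1.571, -0.0, 1.463]
ft_force: [0.8, 0.9, 2.3]
opening: 0.25
```

jog_arm:
  series:
    - {"dx":0,"dy":0,"dz":0.01,"rx":0,"ry":0,"rz":0,"gripper":0}
    - {"dx":0,"dy":0,"dz":0.03,"rx":0,"ry":0,"rz":0,"gripper":0}
    - {"dx":0,"dy":0,"dz":0.04,"rx":0,"ry":0,"rz":0,"gripper":0}
    - {"dx":0,"dy":0,"dz":0.05,"rx":0,"ry":0,"rz":0,"gripper":0}
    - {"dx":0,"dy":0,"dz":0.04,"rx":0,"ry":0,"rz":0,"gripper":0}
    - {"dx":0,"dy":0,"dz":0.01,"rx":0,"ry":0,"rz":0,"gripper":0}
    - {"dx":0,"dy":0,"dz":0,"rx":0,"ry":0,"rz":0,"gripper":0}

```text
t: 4.85
eef_pos: [474.2, 55.9, 209.7]
tcp_rot: [-1.573, -0.0, 1.463]
ft_force: [1.3, 0.2, -2.8]
opening: 0.255
```

Run:
```python
from h import *
snap("scene","s5");snap("top","t5");st();crop("s5","s5c",180,90,380,240,4);crop("t5","t5c",180,200,330,350,4)
```

```text
t 4.95
joints [-0.021  0.305  1.932  0.     0.906 -1.485]
eef_pos [473.419  55.882 207.31 ]
tcp_rot [-1.569  0.     1.463]
ft_force [ 0.553  0.936 -3.823]
moment [0.013 0.038 0.016]
opening 0.253
```

View pics/s5c.png

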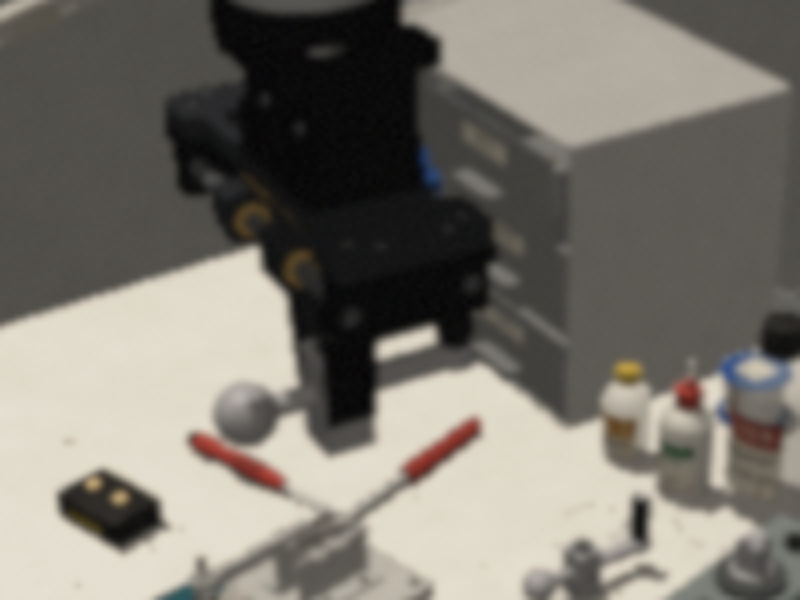

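View pics/t5c.png

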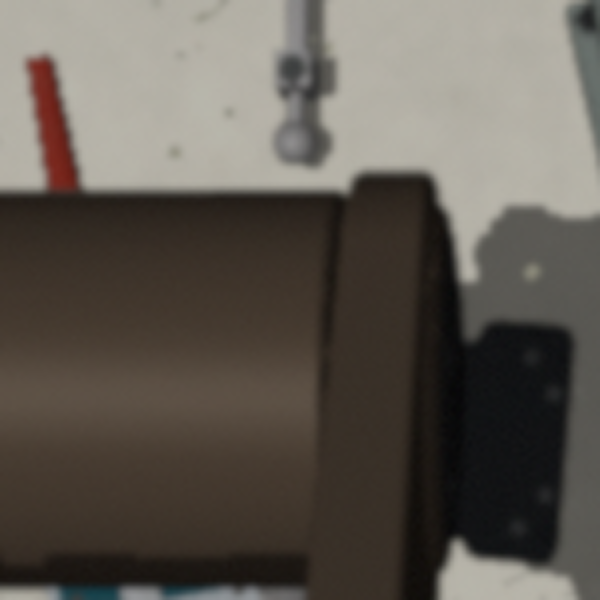

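Run:
```python
from h import *
import cv2
im=cv2.imread("pics/s5.png")[185:210,250:280];im=cv2.resize(im,None,fx=20,fy=20,interpolation=cv2.INTER_CUBIC)
cv2.imwrite("pics/s5z.png",cv2.normalize(im,None,0,255,cv2.NORM_MINMAX))
S=lambda p,z:np.round(onz("scene",180+p[0]/4,90+p[1]/4,z),1)
a,b=S((318,452),178.5),S((374,439),178.5);print(a,b,(a+b)/2,np.linalg.norm(a-b))
print("ball now",S((246,413),205.5), "ball0",np.round(onz("scene",230+82/4,190+318/4,27),1), "hub0", tri(("top",267,311.5),("scene",230+160/4,190+255/4)))
```

```text
[461.9  55.2 178.5] [488.2  49.2 178.5] [475.05  52.2  178.5 ] 26.975729832573588
ball now [433.   64.6 205.5] ball0 [431.8  61.8  27. ] hub0 (array([474.42318404,  55.63474692,  51.13556112]), np.float64(2.316602008119624))
```

View pics/s5z.png

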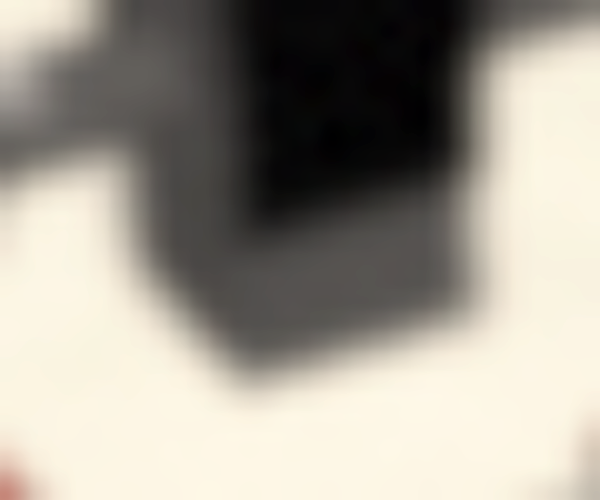

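Run:
```python
from h import *
S=lambda p,z:onz("scene",250+(p[0]-9.5)/20,185+(p[1]-9.5)/20,z)
A,B,C=S((247,372),178.5),S((472,310),178.5),S((137,252),178.5)
print(A,B,C,"centre",(B+C)/2,np.degrees(np.arctan2(*(B-A)[[1,0]])),np.linalg.norm(B-A),np.linalg.norm(C-A))
# sanity: spindle in scene
crop=cv2.imread("pics/s5.png")[205:240,350:385]
cv2.imwrite("pics/spz.png",cv2.normalize(cv2.resize(crop,None,fx=17,fy=17,interpolation=cv2.INTER_CUBIC),None,0,255,cv2.NORM_MINMAX))
```

```text
[465.20258404  52.26472058 178.5       ] [487.17610112  48.78713646 178.5       ] [467.4910217   75.52696256 178.5       ] centre [477.33356141  62.15704951 178.5       ] -8.993185138196633 22.24700079102377 23.374534196376413
```

View pics/spz.png

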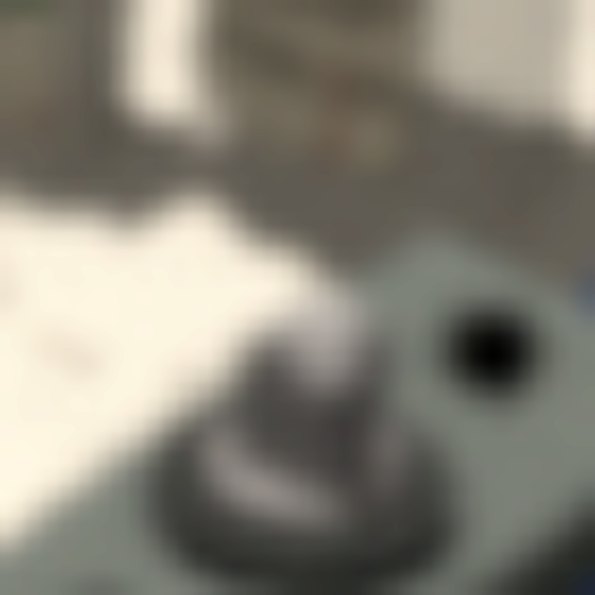

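jog_arm:
  series:
    - {"dx":0.0115,"dy":-0.0112,"dz":0,"rx":0,"ry":0,"rz":2,"gripper":0}
    - {"dx":0.023,"dy":-0.022,"dz":0,"rx":0,"ry":0,"rz":3,"gripper":0}
    - {"dx":0.023,"dy":-0.022,"dz":0,"rx":0,"ry":0,"rz":3,"gripper":0}
    - {"dx":0.023,"dy":-0.022,"dz":0,"rx":0,"ry":0,"rz":3,"gripper":0}
    - {"dx":0.023,"dy":-0.022,"dz":0,"rx":0,"ry":0,"rz":3,"gripper":0}
    - {"dx":0.023,"dy":-0.022,"dz":0,"rx":0,"ry":0,"rz":3,"gripper":0}
    - {"dx":0.0108,"dy":-0.012,"dz":-0.01,"rx":0,"ry":0,"rz":3,"gripper":0}
    - {"dx":0,"dy":0,"dz":-0.01,"rx":0,"ry":0,"rz":0,"gripper":0}
    - {"dx":0,"dy":0,"dz":0,"rx":0,"ry":0,"rz":0,"gripper":0}
    - {"dx":0,"dy":0,"dz":0,"rx":0,"ry":0,"rz":0,"gripper":0}

```text
t: 5.95
eef_pos: [610.6, -76.6, 187.5]
tcp_rot: [-1.568, -0.001, 1.812]
ft_force: [-0.5, -0.0, -3.1]
opening: 0.256
```

Run:
```python
from h import *
snap("scene","s6");st();crop("s6","s6c",330,150,430,240,8)
for z in (126,145,160): print(z,proj("scene",(611.5,-77.3,z)))
```

```text
t 6.0
joints [-0.232  0.516  1.624  0.     1.003 -2.044]
eef_pos [610.953 -76.549 188.247]
tcp_rot [-1.570e+00 -1.000e-03  1.812e+00]
ft_force [-0.124  0.285 -2.884]
moment [ 0.06   0.03  -0.028]
opening 0.254
126 [367.43431737 231.81728937]
145 [368.23910028 223.60731334]
160 [368.88998467 216.95546311]
```

View pics/s6c.png

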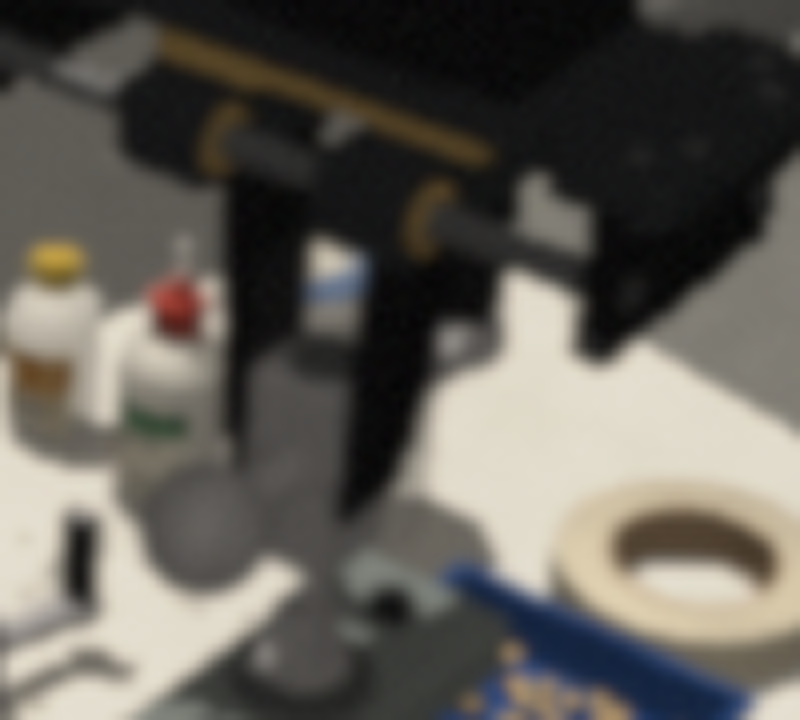

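Run:
```python
from h import *
im=cv2.imread("pics/s6.png")[205:245,350:390].astype(np.float32)
im=np.clip((im-20)*2.2,0,255).astype(np.uint8)
cv2.imwrite("pics/s6z.png",cv2.resize(im,None,fx=15,fy=15,interpolation=cv2.INTER_CUBIC))
P=env.state()["eef_pos"]
```

```text
(no output)
```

View pics/s6z.png

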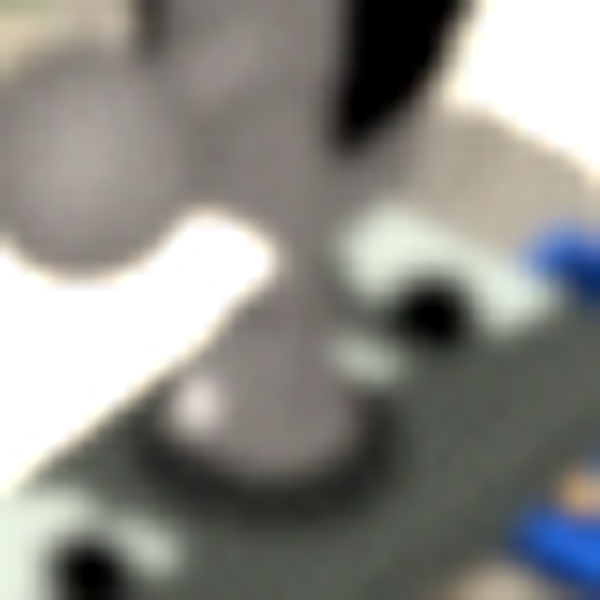

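Run:
```python
from h import *
print(onz("scene",369.0,224.4,145), onz("scene",350+(85-7)/15,205+(165-7)/15,188.2-28.8+27))
a=np.radians(13.8);print("expected ball",610.95-43.5*np.cos(a),-76.55-43.5*np.sin(a))
```

```text
[610.96427187 -79.96494923 145.        ] [568.43320235 -86.52782527 186.4       ]
expected ball 568.7056588239309 -86.92620540466827
```

jog_arm:
  series:
    - {"dx":0.0004,"dy":-0.001,"dz":-0.006,"rx":0,"ry":0,"rz":0,"gripper":0}
    - {"dx":0,"dy":0,"dz":-0.006,"rx":0,"ry":0,"rz":0,"gripper":0}
    - {"dx":0,"dy":0,"dz":-0.002,"rx":0,"ry":0,"rz":0,"gripper":0}
    - {"dx":0,"dy":0,"dz":0,"rx":0,"ry":0,"rz":0,"gripper":0}

```text
t: 6.4
eef_pos: [611.7, -78.2, 174.3]
tcp_rot: [-1.57, -0.0, 1.812]
ft_force: [-0.3, 0.2, -2.1]
opening: 0.253
```

jog_arm:
  series:
    - {"dx":0,"dy":0,"dz":-0.001,"rx":0,"ry":0,"rz":0,"gripper":0}
    - {"dx":0,"dy":0,"dz":-0.001,"rx":0,"ry":0,"rz":0,"gripper":0}

```text
t: 6.6
eef_pos: [612.0, -78.3, 172.8]
tcp_rot: [-1.571, 0.0, 1.812]
ft_force: [0.0, 0.7, -3.1]
opening: 0.251
```

jog_arm:
  series:
    - {"dx":0,"dy":0,"dz":-0.001,"rx":0,"ry":0,"rz":0,"gripper":0}
    - {"dx":0,"dy":0,"dz":-0.001,"rx":0,"ry":0,"rz":0,"gripper":0}

```text
t: 6.8
eef_pos: [611.9, -78.3, 170.7]
tcp_rot: [-1.571, -0.0, 1.812]
ft_force: [-0.2, 0.5, -2.7]
opening: 0.248
```

Underside ~142, no contact yet. Continue.

jog_arm:
  series:
    - {"dx":0,"dy":0,"dz":-0.001,"rx":0,"ry":0,"rz":0,"gripper":0}
    - {"dx":0,"dy":0,"dz":0,"rx":0,"ry":0,"rz":0,"gripper":0}

```text
t: 7.0
eef_pos: [611.9, -78.1, 169.6]
tcp_rot: [-1.571, -0.0, 1.812]
ft_force: [0.9, 1.6, -3.0]
opening: 0.255
```

jog_arm:
  series:
    - {"dx":0,"dy":0,"dz":-0.001,"rx":0,"ry":0,"rz":0,"gripper":0}
    - {"dx":0,"dy":0,"dz":0,"rx":0,"ry":0,"rz":0,"gripper":0}

```text
t: 7.2
eef_pos: [611.9, -77.9, 168.6]
tcp_rot: [-1.571, -0.001, 1.812]
ft_force: [0.3, 4.0, -1.8]
opening: 0.251
```

jog_arm:
  series:
    - {"dx":0,"dy":0,"dz":-0.001,"rx":0,"ry":0,"rz":0,"gripper":0}
    - {"dx":0,"dy":0,"dz":0,"rx":0,"ry":0,"rz":0,"gripper":0}

```text
t: 7.4
eef_pos: [611.8, -78.0, 167.5]
tcp_rot: [-1.571, -0.001, 1.812]
ft_force: [0.1, 4.8, -1.8]
opening: 0.25
```

jog_arm:
  series:
    - {"dx":0,"dy":0.0006,"dz":0,"rx":0,"ry":0,"rz":0,"gripper":0}
    - {"dx":0,"dy":0,"dz":-0.001,"rx":0,"ry":0,"rz":0,"gripper":0}
    - {"dx":0,"dy":0,"dz":0,"rx":0,"ry":0,"rz":0,"gripper":0}

```text
t: 7.7
eef_pos: [611.9, -77.8, 166.5]
tcp_rot: [-1.571, 0.0, 1.812]
ft_force: [-0.1, 2.8, -4.2]
opening: 0.254
```

jog_arm:
  series:
    - {"dx":0,"dy":0,"dz":-0.001,"rx":0,"ry":0,"rz":0,"gripper":0}
    - {"dx":0,"dy":0,"dz":0,"rx":0,"ry":0,"rz":0,"gripper":0}

```text
t: 7.9
eef_pos: [611.9, -77.8, 165.5]
tcp_rot: [-1.571, -0.0, 1.812]
ft_force: [-0.9, 3.9, -3.6]
opening: 0.251
```

Run:
```python
from h import *
st()
```

```text
t 7.9
joints [-0.233  0.543  1.645  0.     0.954 -2.046]
eef_pos [611.918 -77.779 165.497]
tcp_rot [-1.571 -0.     1.812]
ft_force [-0.94   3.87  -3.574]
moment [ 0.575  0.072 -0.003]
opening 0.251
```

jog_arm:
  series:
    - {"dx":0,"dy":0.0005,"dz":-0.001,"rx":0,"ry":0,"rz":0,"gripper":0}
    - {"dx":0,"dy":0,"dz":-0.002,"rx":0,"ry":0,"rz":0,"gripper":0}
    - {"dx":0,"dy":0,"dz":0,"rx":0,"ry":0,"rz":0,"gripper":0}

```text
t: 8.2
eef_pos: [611.9, -77.4, 162.3]
tcp_rot: [-1.57, 0.0, 1.812]
ft_force: [-0.7, -0.4, -3.8]
opening: 0.251
```

jog_arm:
  series:
    - {"dx":0,"dy":0,"dz":-0.0015,"rx":0,"ry":0,"rz":0,"gripper":0}
    - {"dx":0,"dy":0,"dz":-0.0015,"rx":0,"ry":0,"rz":0,"gripper":0}
    - {"dx":0,"dy":0,"dz":0,"rx":0,"ry":0,"rz":0,"gripper":0}

```text
t: 8.5
eef_pos: [611.8, -77.2, 159.4]
tcp_rot: [-1.571, -0.0, 1.812]
ft_force: [-0.9, 0.5, -2.2]
opening: 0.251
```

jog_arm:
  series:
    - {"dx":0,"dy":0,"dz":-0.0015,"rx":0,"ry":0,"rz":0,"gripper":0}
    - {"dx":0,"dy":0,"dz":-0.0015,"rx":0,"ry":0,"rz":0,"gripper":0}
    - {"dx":0,"dy":0,"dz":0,"rx":0,"ry":0,"rz":0,"gripper":0}

```text
t: 8.8
eef_pos: [611.9, -77.2, 156.4]
tcp_rot: [-1.571, -0.0, 1.812]
ft_force: [0.0, 0.6, -2.7]
opening: 0.25
```

Underside ~127.6. Last bit by single millimetres.

jog_arm:
  series:
    - {"dx":0,"dy":0,"dz":-0.001,"rx":0,"ry":0,"rz":0,"gripper":0}
    - {"dx":0,"dy":0,"dz":0,"rx":0,"ry":0,"rz":0,"gripper":0}

```text
t: 9.0
eef_pos: [611.9, -77.2, 155.5]
tcp_rot: [-1.571, -0.0, 1.812]
ft_force: [0.0, 0.6, -3.4]
opening: 0.25
```

jog_arm:
  series:
    - {"dx":0,"dy":0,"dz":-0.0006,"rx":0,"ry":0,"rz":0,"gripper":0}
    - {"dx":0,"dy":0,"dz":0,"rx":0,"ry":0,"rz":0,"gripper":0}

```text
t: 9.2
eef_pos: [611.9, -77.2, 155.0]
tcp_rot: [-1.571, -0.0, 1.812]
ft_force: [-0.6, 0.1, -3.6]
opening: 0.251
```

jog_arm:
  series:
    - {"dx":0,"dy":0,"dz":-0.0005,"rx":0,"ry":0,"rz":0,"gripper":0}
    - {"dx":0,"dy":0,"dz":0,"rx":0,"ry":0,"rz":0,"gripper":0}

```text
t: 9.4
eef_pos: [612.0, -77.2, 154.8]
tcp_rot: [-1.571, 0.0, 1.812]
ft_force: [-0.6, 0.0, -1.1]
opening: 0.251
```

jog_arm:
  series:
    - {"dx":0,"dy":0,"dz":-0.0005,"rx":0,"ry":0,"rz":0,"gripper":0}
    - {"dx":0,"dy":0,"dz":0,"rx":0,"ry":0,"rz":0,"gripper":0}

```text
t: 9.6
eef_pos: [612.0, -77.2, 154.8]
tcp_rot: [-1.571, 0.0, 1.812]
ft_force: [-1.7, 0.1, 5.6]
opening: 0.251
```

jog_arm:
  series:
    - {"dx":0,"dy":0,"dz":0.0005,"rx":0,"ry":0,"rz":0,"gripper":0.5}
    - {"dx":0,"dy":0,"dz":0,"rx":0,"ry":0,"rz":0,"gripper":0.5}
    - {"dx":0,"dy":0,"dz":0,"rx":0,"ry":0,"rz":0,"gripper":0.5}
    - {"dx":0,"dy":0,"dz":0.01,"rx":0,"ry":0,"rz":0,"gripper":0.5}
    - {"dx":0,"dy":0,"dz":0.03,"rx":0,"ry":0,"rz":0,"gripper":0.5}
    - {"dx":0,"dy":0,"dz":0.03,"rx":0,"ry":0,"rz":0,"gripper":0.5}
    - {"dx":0.029,"dy":0.007,"dz":0,"rx":0,"ry":0,"rz":0,"gripper":0.5}
    - {"dx":0.029,"dy":0.007,"dz":0,"rx":0,"ry":0,"rz":0,"gripper":0.5}
    - {"dx":0,"dy":0,"dz":0,"rx":0,"ry":0,"rz":0,"gripper":0.5}

```text
t: 10.5
eef_pos: [672.2, -62.5, 225.1]
tcp_rot: [-1.573, 0.0, 1.813]
ft_force: [-0.8, -0.3, -1.4]
opening: 0.504
```

Run:
```python
from h import *
snap("scene","s7");snap("top","t7");st();crop("s7","s7c",320,150,450,260,6);crop("t7","t7c",290,150,430,270,5)
```

```text
t 10.6
joints [-0.192  0.562  1.432  0.     1.149 -2.005]
eef_pos [669.811 -63.023 224.549]
tcp_rot [-1.57  -0.     1.813]
ft_force [ 0.567  0.307 -0.597]
moment [ 0.028  0.008 -0.004]
opening 0.497
```

View pics/s7c.png

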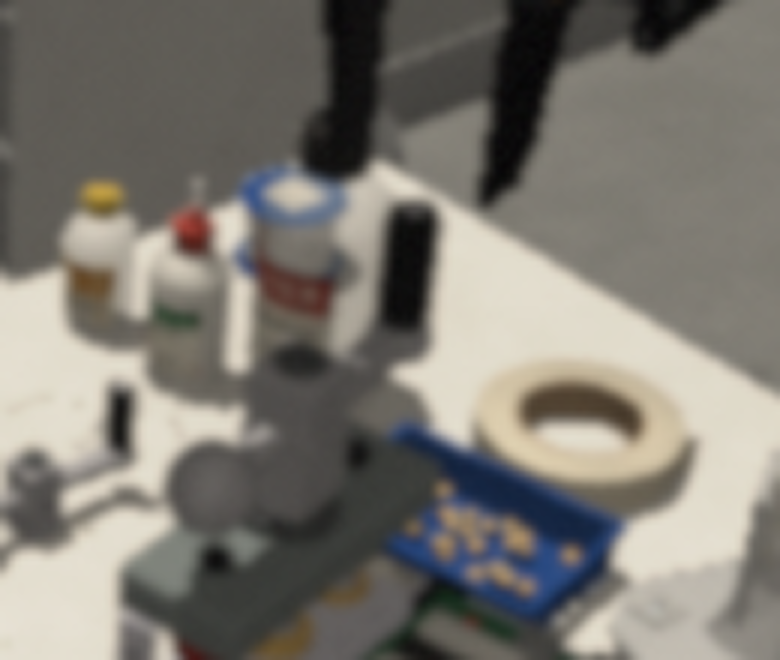

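View pics/t7c.png

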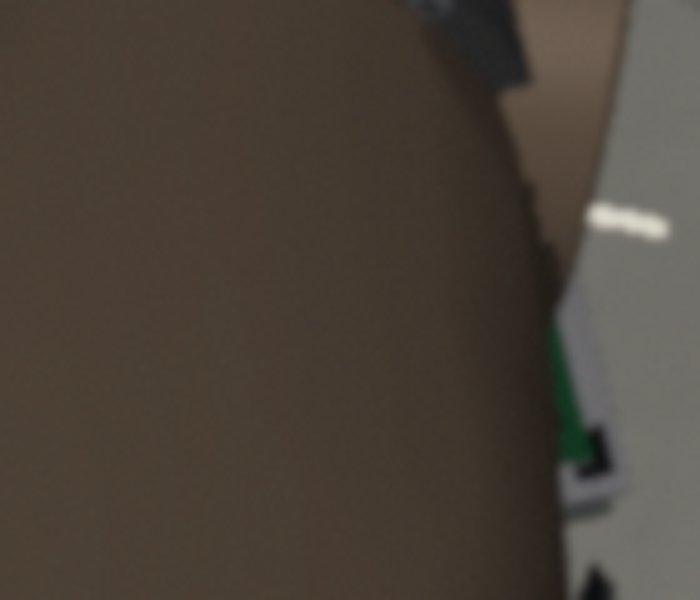

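jog_arm:
  series:
    - {"dx":0,"dy":0,"dz":-0.02,"rx":0,"ry":0,"rz":0,"gripper":0.5}
    - {"dx":0,"dy":0,"dz":-0.02,"rx":0,"ry":0,"rz":0,"gripper":0.5}
    - {"dx":0,"dy":0,"dz":-0.01,"rx":0,"ry":0,"rz":0,"gripper":0.5}
    - {"dx":0,"dy":0,"dz":0,"rx":0,"ry":0,"rz":0,"gripper":0}
    - {"dx":0,"dy":0,"dz":0,"rx":0,"ry":0,"rz":0,"gripper":0}
    - {"dx":0,"dy":0,"dz":0,"rx":0,"ry":0,"rz":0,"gripper":0}
    - {"dx":0,"dy":0,"dz":0,"rx":0,"ry":0,"rz":0,"gripper":0}
    - {"dx":0,"dy":0,"dz":0,"rx":0,"ry":0,"rz":0,"gripper":0}

```text
t: 11.4
eef_pos: [670.2, -63.2, 175.2]
tcp_rot: [-1.572, 0.0, 1.812]
ft_force: [1.2, 0.6, 1.7]
opening: 0.18
```

Run:
```python
from h import *
st()
```

```text
t 11.4
joints [-0.192  0.607  1.486  0.     1.047 -2.005]
eef_pos [670.179 -63.232 175.244]
tcp_rot [-1.572  0.     1.812]
ft_force [1.155 0.586 1.664]
moment [ 0.104 -0.077  0.036]
opening 0.18
```

```bash
cat > circ.py <<'E'
import sys,numpy as np
a0,step,n=map(float,sys.argv[1:4]);r=60
for i in range(int(n)):
    a,b=np.radians(a0-i*step),np.radians(a0-(i+1)*step)
    print(f'{a0-(i+1)*step:.1f}: {r*(np.cos(b)-np.cos(a))/1000:.4f} {r*(np.sin(b)-np.sin(a))/1000:.4f}')
E
python3 circ.py 13.5 15 24
```

```text
-1.5: 0.0016 -0.0156
-16.5: -0.0025 -0.0155
-31.5: -0.0064 -0.0143
-46.5: -0.0099 -0.0122
-61.5: -0.0127 -0.0092
-76.5: -0.0146 -0.0056
-91.5: -0.0156 -0.0016
-106.5: -0.0155 0.0025
-121.5: -0.0143 0.0064
-136.5: -0.0122 0.0099
-151.5: -0.0092 0.0127
-166.5: -0.0056 0.0146
-181.5: -0.0016 0.0156
-196.5: 0.0025 0.0155
-211.5: 0.0064 0.0143
-226.5: 0.0099 0.0122
-241.5: 0.0127 0.0092
-256.5: 0.0146 0.0056
-271.5: 0.0156 0.0016
-286.5: 0.0155 -0.0025
-301.5: 0.0143 -0.0064
-316.5: 0.0122 -0.0099
-331.5: 0.0092 -0.0127
-346.5: 0.0056 -0.0146
```

jog_arm:
  series:
    - {"dx":0.0016,"dy":-0.0156,"dz":0,"rx":0,"ry":0,"rz":0,"gripper":0}
    - {"dx":-0.0025,"dy":-0.0155,"dz":0,"rx":0,"ry":0,"rz":0,"gripper":0}
    - {"dx":-0.0064,"dy":-0.0143,"dz":0,"rx":0,"ry":0,"rz":0,"gripper":0}

```text
t: 11.7
eef_pos: [662.6, -109.9, 174.8]
tcp_rot: [-1.571, -0.0, 1.812]
ft_force: [-2.0, 4.7, 2.6]
opening: 0.183
```

```bash
cat > fa.py <<'E'
from h import *
s=env.state();p=np.array(s["eef_pos"]);f=np.array(s["ft_force"]);c=np.array([612,-77.2]);d=p[:2]-c
a=np.arctan2(d[1],d[0]);print("t",s["t"],"ang",round(np.degrees(a),1),"r",round(np.hypot(*d),1),"z",round(p[2],1),"Fopp(cw drag)",round(f[:2]@[-np.sin(a),np.cos(a)],1),"Frad",round(f[:2]@[np.cos(a),np.sin(a)],1),"fz",round(f[2],1),"open",s["opening"],"m",np.round(s["moment"],2))
E
python3 fa.py
```

```text
t 11.7 ang -32.9 r 60.2 z 174.8 Fopp(cw drag) 2.9 Frad -4.2 fz 2.6 open 0.18310969761871831 m [1.4 0.5 0. ]
```

jog_arm:
  series:
    - {"dx":-0.0099,"dy":-0.0122,"dz":0,"rx":0,"ry":0,"rz":0,"gripper":0}
    - {"dx":-0.0127,"dy":-0.0092,"dz":0,"rx":0,"ry":0,"rz":0,"gripper":0}
    - {"dx":-0.0146,"dy":-0.0056,"dz":0,"rx":0,"ry":0,"rz":0,"gripper":0}
    - {"dx":-0.0156,"dy":-0.0016,"dz":0,"rx":0,"ry":0,"rz":0,"gripper":0}
    - {"dx":-0.0155,"dy":0.0025,"dz":0,"rx":0,"ry":0,"rz":0,"gripper":0}
    - {"dx":-0.0143,"dy":0.0064,"dz":0,"rx":0,"ry":0,"rz":0,"gripper":0}
    - {"dx":-0.0122,"dy":0.0099,"dz":0,"rx":0,"ry":0,"rz":0,"gripper":0}
    - {"dx":-0.0092,"dy":0.0127,"dz":0,"rx":0,"ry":0,"rz":0,"gripper":0}
    - {"dx":-0.0056,"dy":0.0146,"dz":0,"rx":0,"ry":0,"rz":0,"gripper":0}

```text
t: 12.6
eef_pos: [552.7, -92.5, 174.8]
tcp_rot: [-1.573, 0.002, 1.811]
ft_force: [10.0, -1.8, -4.2]
opening: 0.187
```

```bash
python3 fa.py
python3 - <<'E'
from h import *
snap("scene","s8");crop("s8","s8c",300,130,460,330,4)
E
```

```text
t 12.6 ang -165.5 r 61.2 z 174.8 Fopp(cw drag) 4.2 Frad -9.2 fz -4.2 open 0.1866367641081631 m [-0.35 -1.85 -0.06]
```

View pics/s8c.png

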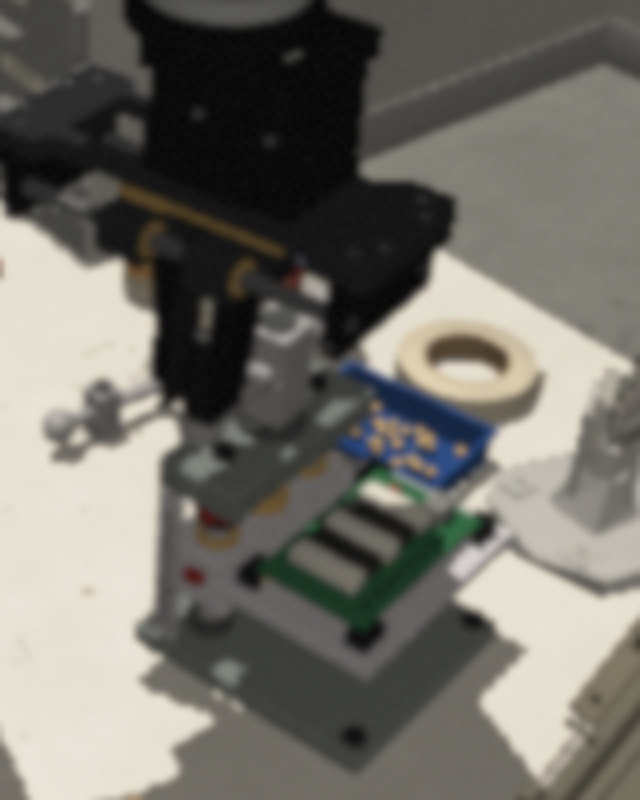

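jog_arm:
  series:
    - {"dx":-0.0011,"dy":0.0157,"dz":0,"rx":0,"ry":0,"rz":0,"gripper":0}
    - {"dx":0.0025,"dy":0.0155,"dz":0,"rx":0,"ry":0,"rz":0,"gripper":0}
    - {"dx":0.0064,"dy":0.0143,"dz":0,"rx":0,"ry":0,"rz":0,"gripper":0}
    - {"dx":0.0099,"dy":0.0122,"dz":0,"rx":0,"ry":0,"rz":0,"gripper":0}
    - {"dx":0.0127,"dy":0.0092,"dz":0,"rx":0,"ry":0,"rz":0,"gripper":0}
    - {"dx":0.0146,"dy":0.0056,"dz":0,"rx":0,"ry":0,"rz":0,"gripper":0}
    - {"dx":0.0156,"dy":0.0016,"dz":0,"rx":0,"ry":0,"rz":0,"gripper":0}
    - {"dx":0.0155,"dy":-0.0025,"dz":0,"rx":0,"ry":0,"rz":0,"gripper":0}
    - {"dx":0.0143,"dy":-0.0064,"dz":0,"rx":0,"ry":0,"rz":0,"gripper":0}
    - {"dx":0.0122,"dy":-0.0099,"dz":0,"rx":0,"ry":0,"rz":0,"gripper":0}
    - {"dx":0.0092,"dy":-0.0127,"dz":0,"rx":0,"ry":0,"rz":0,"gripper":0}
    - {"dx":0.0056,"dy":-0.0146,"dz":0,"rx":0,"ry":0,"rz":0,"gripper":0}

```text
t: 13.85
eef_pos: [670.6, -63.1, 174.6]
tcp_rot: [-1.57, -0.001, 1.813]
ft_force: [-3.8, 2.8, 4.3]
opening: 0.182
```

```bash
python3 fa.py
python3 - <<'E'
from h import *
snap("scene","s9");crop("s9","s9c",320,190,460,330,5)
E
```

```text
t 13.85 ang 13.6 r 60.3 z 174.6 Fopp(cw drag) 3.6 Frad -3.0 fz 4.3 open 0.18243726094668097 m [ 0.63  1.08 -0.  ]
```

View pics/s9c.png

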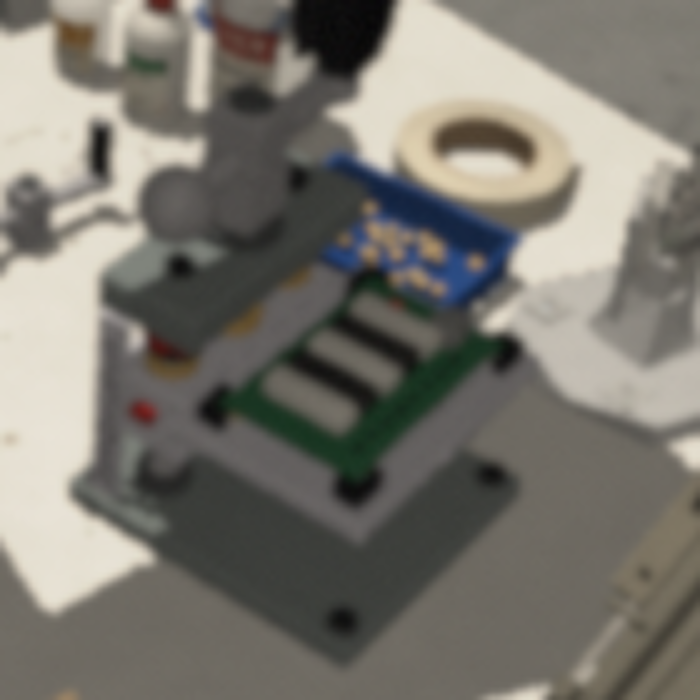

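jog_arm:
  series:
    - {"dx":0.0016,"dy":-0.0156,"dz":0,"rx":0,"ry":0,"rz":0,"gripper":0}
    - {"dx":-0.0025,"dy":-0.0155,"dz":0,"rx":0,"ry":0,"rz":0,"gripper":0}
    - {"dx":-0.0064,"dy":-0.0143,"dz":0,"rx":0,"ry":0,"rz":0,"gripper":0}
    - {"dx":-0.0099,"dy":-0.0122,"dz":0,"rx":0,"ry":0,"rz":0,"gripper":0}
    - {"dx":0,"dy":0,"dz":0,"rx":0,"ry":0,"rz":0,"gripper":0}

```text
t: 14.4
eef_pos: [652.1, -122.0, 174.7]
tcp_rot: [-1.57, -0.001, 1.811]
ft_force: [-1.3, 1.6, 4.9]
opening: 0.182
```

```bash
python3 fa.py; python3 circ.py -46.5 10 33
```

```text
t 14.4 ang -48.1 r 60.1 z 174.7 Fopp(cw drag) 0.1 Frad -2.0 fz 4.9 open 0.18172696341778835 m [0.55 0.31 0.01]
-56.5: -0.0082 -0.0065
-66.5: -0.0092 -0.0050
-76.5: -0.0099 -0.0033
-86.5: -0.0103 -0.0015
-96.5: -0.0105 0.0003
-106.5: -0.0102 0.0021
-116.5: -0.0097 0.0038
-126.5: -0.0089 0.0055
-136.5: -0.0078 0.0069
-146.5: -0.0065 0.0082
-156.5: -0.0050 0.0092
-166.5: -0.0033 0.0099
-176.5: -0.0015 0.0103
-186.5: 0.0003 0.0105
-196.5: 0.0021 0.0102
-206.5: 0.0038 0.0097
-216.5: 0.0055 0.0089
-226.5: 0.0069 0.0078
-236.5: 0.0082 0.0065
-246.5: 0.0092 0.0050
-256.5: 0.0099 0.0033
-266.5: 0.0103 0.0015
-276.5: 0.0105 -0.0003
-286.5: 0.0102 -0.0021
-296.5: 0.0097 -0.0038
-306.5: 0.0089 -0.0055
-316.5: 0.0078 -0.0069
-326.5: 0.0065 -0.0082
-336.5: 0.0050 -0.0092
-346.5: 0.0033 -0.0099
-356.5: 0.0015 -0.0103
-366.5: -0.0003 -0.0105
-376.5: -0.0021 -0.0102
```

jog_arm:
  series:
    - {"dx":-0.0082,"dy":-0.0065,"dz":0,"rx":0,"ry":0,"rz":0,"gripper":0}

```text
t: 14.5
eef_pos: [645.5, -127.1, 174.8]
tcp_rot: [-1.572, -0.0, 1.812]
ft_force: [2.3, 3.0, 4.4]
opening: 0.182
```

jog_arm:
  series:
    - {"dx":-0.0092,"dy":-0.005,"dz":0,"rx":0,"ry":0,"rz":0,"gripper":0}

```text
t: 14.6
eef_pos: [636.0, -132.4, 174.8]
tcp_rot: [-1.572, -0.0, 1.812]
ft_force: [2.5, 4.6, 4.1]
opening: 0.184
```

```bash
python3 fa.py
```

```text
t 14.6 ang -66.5 r 60.2 z 174.8 Fopp(cw drag) 4.1 Frad -3.2 fz 4.1 open 0.18428410541963064 m [ 1.24 -0.36  0.01]
```

jog_arm:
  series:
    - {"dx":-0.0099,"dy":-0.0033,"dz":0,"rx":0,"ry":0,"rz":0,"gripper":0}

```text
t: 14.7
eef_pos: [625.9, -135.8, 174.8]
tcp_rot: [-1.572, 0.0, 1.812]
ft_force: [2.7, 3.7, 3.9]
opening: 0.182
```

```bash
python3 fa.py
```

```text
t 14.7 ang -76.6 r 60.2 z 174.8 Fopp(cw drag) 3.5 Frad -3.0 fz 3.9 open 0.18238678008887702 m [ 1.23 -0.47 -0.03]
```

jog_arm:
  series:
    - {"dx":-0.0103,"dy":-0.0015,"dz":0,"rx":0,"ry":0,"rz":0,"gripper":0}

```text
t: 14.8
eef_pos: [615.5, -137.4, 174.8]
tcp_rot: [-1.572, 0.001, 1.812]
ft_force: [3.0, 3.1, 2.8]
opening: 0.185
```

```bash
python3 fa.py
```

```text
t 14.8 ang -86.6 r 60.3 z 174.8 Fopp(cw drag) 3.2 Frad -2.9 fz 2.8 open 0.18515413090888436 m [ 1.   -0.7  -0.01]
```

jog_arm:
  series:
    - {"dx":-0.0105,"dy":0.0003,"dz":0,"rx":0,"ry":0,"rz":0,"gripper":0}

```text
t: 14.9
eef_pos: [604.9, -137.1, 174.8]
tcp_rot: [-1.572, 0.001, 1.812]
ft_force: [3.9, 2.7, 3.6]
opening: 0.18
```

```bash
python3 fa.py
```

```text
t 14.9 ang -96.8 r 60.4 z 174.8 Fopp(cw drag) 3.5 Frad -3.1 fz 3.6 open 0.18028931301548157 m [ 0.81 -0.86  0.03]
```

jog_arm:
  series:
    - {"dx":-0.0102,"dy":0.0021,"dz":0,"rx":0,"ry":0,"rz":0,"gripper":0}

```text
t: 15.0
eef_pos: [594.5, -135.0, 174.8]
tcp_rot: [-1.572, 0.001, 1.812]
ft_force: [5.1, 2.2, 3.2]
opening: 0.186
```

```bash
python3 fa.py
```

```text
t 15.0 ang -106.8 r 60.4 z 174.8 Fopp(cw drag) 4.3 Frad -3.6 fz 3.2 open 0.18569609430147171 m [ 0.61 -0.95  0.02]
```

jog_arm:
  series:
    - {"dx":-0.0097,"dy":0.0038,"dz":0,"rx":0,"ry":0,"rz":0,"gripper":0}

```text
t: 15.1
eef_pos: [584.8, -131.2, 174.8]
tcp_rot: [-1.572, 0.001, 1.812]
ft_force: [5.1, 0.6, 3.6]
opening: 0.184
```

```bash
python3 fa.py
```

```text
t 15.1 ang -116.8 r 60.5 z 174.8 Fopp(cw drag) 4.3 Frad -2.8 fz 3.6 open 0.18373243240088188 m [ 0.42 -1.    0.04]
```

jog_arm:
  series:
    - {"dx":-0.0089,"dy":0.0055,"dz":0,"rx":0,"ry":0,"rz":0,"gripper":0}

```text
t: 15.2
eef_pos: [575.7, -125.7, 174.8]
tcp_rot: [-1.571, 0.001, 1.812]
ft_force: [4.0, -0.7, 4.1]
opening: 0.185
```

```bash
python3 fa.py
```

```text
t 15.2 ang -126.8 r 60.6 z 174.8 Fopp(cw drag) 3.7 Frad -1.8 fz 4.1 open 0.18496513267066164 m [ 0.01 -0.95  0.05]
```

jog_arm:
  series:
    - {"dx":-0.0078,"dy":0.0069,"dz":0,"rx":0,"ry":0,"rz":0,"gripper":0}

```text
t: 15.3
eef_pos: [567.8, -118.7, 174.8]
tcp_rot: [-1.571, 0.001, 1.812]
ft_force: [4.1, -1.5, 3.6]
opening: 0.183
```

```bash
python3 fa.py
```

```text
t 15.3 ang -136.8 r 60.6 z 174.8 Fopp(cw drag) 3.9 Frad -2.0 fz 3.6 open 0.18251522942707007 m [-0.13 -0.9  -0.03]
```

jog_arm:
  series:
    - {"dx":-0.0065,"dy":0.0082,"dz":0,"rx":0,"ry":0,"rz":0,"gripper":0}

```text
t: 15.4
eef_pos: [561.2, -110.4, 174.8]
tcp_rot: [-1.571, 0.001, 1.812]
ft_force: [3.3, -3.2, 4.8]
opening: 0.182
```

```bash
python3 fa.py
python3 - <<'E'
from h import *
snap("scene","s10");crop("s10","s10c",335,215,405,285,9)
E
```

```text
t 15.4 ang -146.9 r 60.7 z 174.8 Fopp(cw drag) 4.5 Frad -1.0 fz 4.8 open 0.18240947104009467 m [-0.4  -0.81 -0.04]
```

View pics/s10c.png

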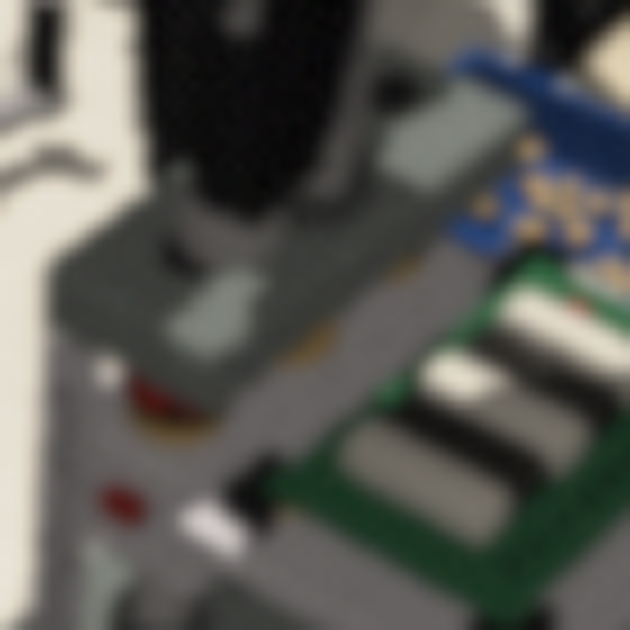

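jog_arm:
  series:
    - {"dx":-0.005,"dy":0.0092,"dz":0,"rx":0,"ry":0,"rz":0,"gripper":0}

```text
t: 15.55
eef_pos: [556.5, -101.6, 174.8]
tcp_rot: [-1.57, 0.001, 1.813]
ft_force: [0.8, -3.4, 5.2]
opening: 0.184
```

```bash
python3 fa.py
```

```text
t 15.55 ang -156.3 r 60.6 z 174.8 Fopp(cw drag) 3.5 Frad 0.7 fz 5.2 open 0.184319061544888 m [-0.59 -0.47  0.02]
```

jog_arm:
  series:
    - {"dx":-0.0033,"dy":0.0099,"dz":0,"rx":0,"ry":0,"rz":0,"gripper":0}

```text
t: 15.65
eef_pos: [552.9, -91.4, 174.7]
tcp_rot: [-1.57, 0.001, 1.812]
ft_force: [1.3, -3.6, 5.8]
opening: 0.183
```

```bash
python3 fa.py
```

```text
t 15.65 ang -166.5 r 60.7 z 174.7 Fopp(cw drag) 3.8 Frad -0.4 fz 5.8 open 0.18269218110253316 m [-0.62 -0.51 -0.07]
```

jog_arm:
  series:
    - {"dx":-0.0015,"dy":0.0103,"dz":0,"rx":0,"ry":0,"rz":0,"gripper":0}

```text
t: 15.75
eef_pos: [551.3, -80.9, 174.7]
tcp_rot: [-1.57, 0.001, 1.813]
ft_force: [1.7, -3.8, 5.2]
opening: 0.181
```

```bash
python3 fa.py
```

```text
t 15.75 ang -176.5 r 60.8 z 174.7 Fopp(cw drag) 3.9 Frad -1.4 fz 5.2 open 0.18121089693176048 m [-0.72 -0.38  0.02]
```

jog_arm:
  series:
    - {"dx":0.0003,"dy":0.0105,"dz":0,"rx":0,"ry":0,"rz":0,"gripper":0}

```text
t: 15.85
eef_pos: [551.6, -70.3, 174.6]
tcp_rot: [-1.569, 0.0, 1.813]
ft_force: [-0.4, -4.3, 5.5]
opening: 0.183
```

```bash
python3 fa.py
```

```text
t 15.85 ang 173.5 r 60.8 z 174.6 Fopp(cw drag) 4.3 Frad -0.1 fz 5.5 open 0.1825079926570858 m [-0.78 -0.31  0.02]
```

jog_arm:
  series:
    - {"dx":0.0021,"dy":0.0102,"dz":0,"rx":0,"ry":0,"rz":0,"gripper":0}

```text
t: 15.95
eef_pos: [553.6, -60.0, 174.6]
tcp_rot: [-1.569, 0.0, 1.813]
ft_force: [-0.3, -4.5, 5.8]
opening: 0.184
```

```bash
python3 fa.py
```

```text
t 15.95 ang 163.6 r 60.8 z 174.6 Fopp(cw drag) 4.4 Frad -1.0 fz 5.8 open 0.18432446959183868 m [-0.86 -0.22 -0.03]
```

jog_arm:
  series:
    - {"dx":0.0038,"dy":0.0097,"dz":0,"rx":0,"ry":0,"rz":0,"gripper":0}

```text
t: 16.05
eef_pos: [557.5, -50.2, 174.6]
tcp_rot: [-1.569, 0.0, 1.813]
ft_force: [-1.1, -3.7, 6.9]
opening: 0.186
```

```bash
python3 fa.py
```

```text
t 16.05 ang 153.7 r 60.8 z 174.6 Fopp(cw drag) 3.8 Frad -0.7 fz 6.9 open 0.18611873375874405 m [-0.91 -0.15 -0.  ]
```

jog_arm:
  series:
    - {"dx":0.0055,"dy":0.0089,"dz":0.0003,"rx":0,"ry":0,"rz":0,"gripper":0}

```text
t: 16.15
eef_pos: [563.0, -41.4, 174.8]
tcp_rot: [-1.569, 0.0, 1.813]
ft_force: [-1.2, -4.7, 3.3]
opening: 0.183
```

```bash
python3 fa.py
```

```text
t 16.15 ang 143.8 r 60.7 z 174.8 Fopp(cw drag) 4.5 Frad -1.8 fz 3.3 open 0.18301976813676732 m [-1.04 -0.18 -0.02]
```

jog_arm:
  series:
    - {"dx":0.0069,"dy":0.0078,"dz":0,"rx":0,"ry":0,"rz":0,"gripper":0}

```text
t: 16.25
eef_pos: [569.9, -33.5, 174.7]
tcp_rot: [-1.568, -0.0, 1.813]
ft_force: [-1.8, -4.6, 4.9]
opening: 0.183
```

```bash
python3 fa.py
```

```text
t 16.25 ang 133.9 r 60.7 z 174.7 Fopp(cw drag) 4.5 Frad -2.1 fz 4.9 open 0.18285985017445947 m [-1.01  0.08  0.  ]
```

jog_arm:
  series:
    - {"dx":0.0082,"dy":0.0065,"dz":0,"rx":0,"ry":0,"rz":0,"gripper":0}

```text
t: 16.35
eef_pos: [578.1, -26.9, 174.7]
tcp_rot: [-1.568, -0.0, 1.813]
ft_force: [-1.6, -3.5, 5.0]
opening: 0.185
```

```bash
python3 fa.py
```

```text
t 16.35 ang 124.0 r 60.7 z 174.7 Fopp(cw drag) 3.3 Frad -2.0 fz 5.0 open 0.18480760583871492 m [-0.97  0.26 -0.  ]
```

jog_arm:
  series:
    - {"dx":0.0092,"dy":0.005,"dz":0,"rx":0,"ry":0,"rz":0,"gripper":0}

```text
t: 16.45
eef_pos: [587.3, -21.8, 174.6]
tcp_rot: [-1.568, -0.0, 1.813]
ft_force: [-2.0, -3.4, 5.6]
opening: 0.182
```

```bash
python3 fa.py
```

```text
t 16.45 ang 114.1 r 60.7 z 174.6 Fopp(cw drag) 3.2 Frad -2.4 fz 5.6 open 0.1820898244000426 m [-0.93  0.4   0.03]
```

jog_arm:
  series:
    - {"dx":0.0099,"dy":0.0033,"dz":0,"rx":0,"ry":0,"rz":0,"gripper":0}

```text
t: 16.55
eef_pos: [597.2, -18.4, 174.7]
tcp_rot: [-1.568, -0.001, 1.813]
ft_force: [-3.0, -2.0, 5.8]
opening: 0.187
```

```bash
python3 fa.py
```

```text
t 16.55 ang 104.2 r 60.7 z 174.7 Fopp(cw drag) 3.4 Frad -1.2 fz 5.8 open 0.18657345894030683 m [-0.8   0.59 -0.  ]
```

jog_arm:
  series:
    - {"dx":0.0103,"dy":0.0015,"dz":0,"rx":0,"ry":0,"rz":0,"gripper":0}

```text
t: 16.65
eef_pos: [607.5, -16.8, 174.6]
tcp_rot: [-1.568, -0.001, 1.813]
ft_force: [-4.6, -0.5, 5.2]
opening: 0.187
```

```bash
python3 fa.py
```

```text
t 16.65 ang 94.3 r 60.6 z 174.6 Fopp(cw drag) 4.6 Frad -0.2 fz 5.2 open 0.18719132862112983 m [-0.53  0.72 -0.03]
```

jog_arm:
  series:
    - {"dx":0.0105,"dy":-0.0003,"dz":0,"rx":0,"ry":0,"rz":0,"gripper":0}

```text
t: 16.75
eef_pos: [617.9, -16.9, 174.6]
tcp_rot: [-1.567, -0.001, 1.813]
ft_force: [-4.7, 1.0, 5.5]
opening: 0.184
```

```bash
python3 fa.py
```

```text
t 16.75 ang 84.4 r 60.5 z 174.6 Fopp(cw drag) 4.8 Frad 0.5 fz 5.5 open 0.18411055682795313 m [-0.21  1.14 -0.  ]
```

jog_arm:
  series:
    - {"dx":0.0102,"dy":-0.0021,"dz":0,"rx":0,"ry":0,"rz":0,"gripper":0}

```text
t: 16.85
eef_pos: [627.8, -18.8, 174.5]
tcp_rot: [-1.567, -0.002, 1.813]
ft_force: [-7.0, 2.5, 7.7]
opening: 0.181
```

```bash
python3 fa.py
```

```text
t 16.85 ang 74.9 r 60.5 z 174.5 Fopp(cw drag) 7.4 Frad 0.6 fz 7.7 open 0.18123710177830032 m [ 0.46  1.62 -0.03]
```

jog_arm:
  series:
    - {"dx":0.005,"dy":-0.0016,"dz":0.0003,"rx":0,"ry":0,"rz":0,"gripper":0}

```text
t: 16.95
eef_pos: [632.7, -20.4, 174.6]
tcp_rot: [-1.566, -0.003, 1.813]
ft_force: [-7.5, 5.7, 7.8]
opening: 0.185
```

```bash
python3 fa.py
```

```text
t 16.95 ang 70.0 r 60.5 z 174.6 Fopp(cw drag) 9.0 Frad 2.8 fz 7.8 open 0.18485467398384625 m [ 0.87  1.68 -0.02]
```

jog_arm:
  series:
    - {"dx":-0.0025,"dy":0.0008,"dz":0,"rx":0,"ry":0,"rz":0,"gripper":0}
    - {"dx":-0.0025,"dy":0.0008,"dz":0,"rx":0,"ry":0,"rz":0,"gripper":0}
    - {"dx":0,"dy":0,"dz":0,"rx":0,"ry":0,"rz":0,"gripper":0}

```text
t: 17.25
eef_pos: [628.1, -19.0, 174.8]
tcp_rot: [-1.569, -0.001, 1.813]
ft_force: [-2.0, 3.5, 4.4]
opening: 0.182
```

```bash
python3 fa.py
```

```text
t 17.25 ang 74.6 r 60.4 z 174.8 Fopp(cw drag) 2.8 Frad 2.9 fz 4.4 open 0.18199704476151773 m [ 0.58  0.36 -0.01]
```

jog_arm:
  series:
    - {"dx":-0.002,"dy":0.0005,"dz":0,"rx":0,"ry":0,"rz":0,"gripper":0}
    - {"dx":0,"dy":0,"dz":0,"rx":0,"ry":0,"rz":0,"gripper":0}

```text
t: 17.45
eef_pos: [626.6, -18.8, 175.0]
tcp_rot: [-1.57, -0.001, 1.812]
ft_force: [-1.6, 5.4, 4.0]
opening: 0.182
```

```bash
python3 fa.py
```

```text
t 17.45 ang 75.9 r 60.2 z 175.0 Fopp(cw drag) 2.8 Frad 4.9 fz 4.0 open 0.18162749879475085 m [ 0.86  0.21 -0.01]
```

jog_arm:
  series:
    - {"dx":0,"dy":0,"dz":0,"rx":0,"ry":0,"rz":0,"gripper":0.4}
    - {"dx":0,"dy":0,"dz":0,"rx":0,"ry":0,"rz":0,"gripper":0.4}
    - {"dx":0,"dy":0,"dz":0,"rx":0,"ry":0,"rz":0,"gripper":0.4}
    - {"dx":0,"dy":0,"dz":0.01,"rx":0,"ry":0,"rz":0,"gripper":0.4}
    - {"dx":0,"dy":0,"dz":0.03,"rx":0,"ry":0,"rz":0,"gripper":0.4}
    - {"dx":0,"dy":0,"dz":0.03,"rx":0,"ry":0,"rz":0,"gripper":0.5}
    - {"dx":0,"dy":0,"dz":0.03,"rx":0,"ry":0,"rz":-8,"gripper":0.5}
    - {"dx":0,"dy":0,"dz":0,"rx":0,"ry":0,"rz":-8,"gripper":0.5}
    - {"dx":0,"dy":0,"dz":0,"rx":0,"ry":0,"rz":-8,"gripper":0.5}
    - {"dx":0,"dy":0,"dz":0,"rx":0,"ry":0,"rz":-8,"gripper":0.5}
    - {"dx":0,"dy":0,"dz":0,"rx":0,"ry":0,"rz":-8,"gripper":0.5}
    - {"dx":0,"dy":0,"dz":0,"rx":0,"ry":0,"rz":-8,"gripper":0.5}

```text
t: 18.65
eef_pos: [627.1, -19.5, 275.9]
tcp_rot: [-1.571, -0.0, 0.969]
ft_force: [-0.0, 0.7, -0.1]
opening: 0.501
```

```bash
python3 fa.py;python3 - <<'E'
from h import *
snap("scene","s11");crop("s11","s11c",320,170,440,290,6);st()
E
```

```text
t 18.65 ang 75.3 r 59.6 z 275.9 Fopp(cw drag) 0.2 Frad 0.6 fz -0.1 open 0.5005979609528258 m [ 0.02  0.01 -0.  ]
t 18.7
joints [-0.136  0.451  1.488 -0.     1.202 -1.096]
eef_pos [627.15  -19.461 275.875]
tcp_rot [-1.571 -0.     0.96 ]
ft_force [ 0.101 -0.437  0.98 ]
moment [-0.028 -0.063  0.013]
opening 0.502
```

View pics/s11c.png

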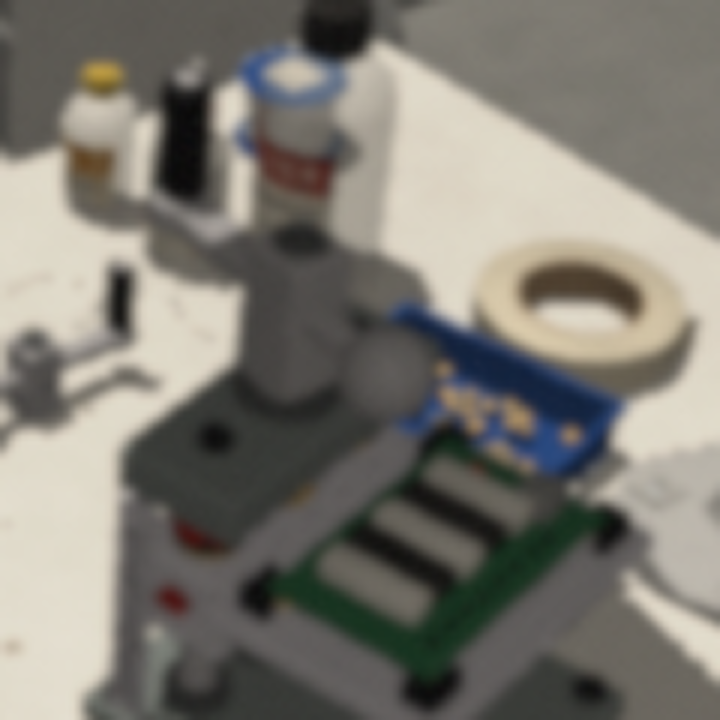

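jog_arm:
  series:
    - {"dx":-0.0025,"dy":-0.0096,"dz":0,"rx":0,"ry":0,"rz":-8,"gripper":0.5}
    - {"dx":-0.0025,"dy":-0.0096,"dz":0,"rx":0,"ry":0,"rz":-8,"gripper":0.5}
    - {"dx":-0.0025,"dy":-0.0096,"dz":0,"rx":0,"ry":0,"rz":-8,"gripper":0.5}
    - {"dx":-0.0025,"dy":-0.0096,"dz":0,"rx":0,"ry":0,"rz":-8,"gripper":0.5}
    - {"dx":-0.0025,"dy":-0.0096,"dz":0,"rx":0,"ry":0,"rz":-8,"gripper":0.5}
    - {"dx":-0.0026,"dy":-0.0097,"dz":0,"rx":0,"ry":0,"rz":-8,"gripper":0.5}
    - {"dx":0,"dy":0,"dz":0,"rx":0,"ry":0,"rz":-8,"gripper":0.5}
    - {"dx":0,"dy":0,"dz":-0.02,"rx":0,"ry":0,"rz":-8,"gripper":0.5}
    - {"dx":0,"dy":0,"dz":-0.02,"rx":0,"ry":0,"rz":-5.85,"gripper":0.5}
    - {"dx":0,"dy":0,"dz":0,"rx":0,"ry":0,"rz":0,"gripper":0.5}
    - {"dx":0,"dy":0,"dz":0,"rx":0,"ry":0,"rz":0,"gripper":0.5}

```text
t: 19.8
eef_pos: [612.2, -77.2, 235.9]
tcp_rot: [-1.571, -0.0, -0.24]
ft_force: [-0.4, -0.2, 0.9]
opening: 0.499
```

Run:
```python
from h import *
snap("scene","s12");crop("s12","s12c",300,130,440,270,5);st()
```

```text
t 19.85
joints [-0.232  0.469  1.567 -0.     1.104  0.008]
eef_pos [612.411 -77.128 236.345]
tcp_rot [-1.571e+00 -1.000e-03 -2.410e-01]
ft_force [-0.16  -0.579 -0.763]
moment [-0.103  0.065 -0.002]
opening 0.505
```

View pics/s12c.png

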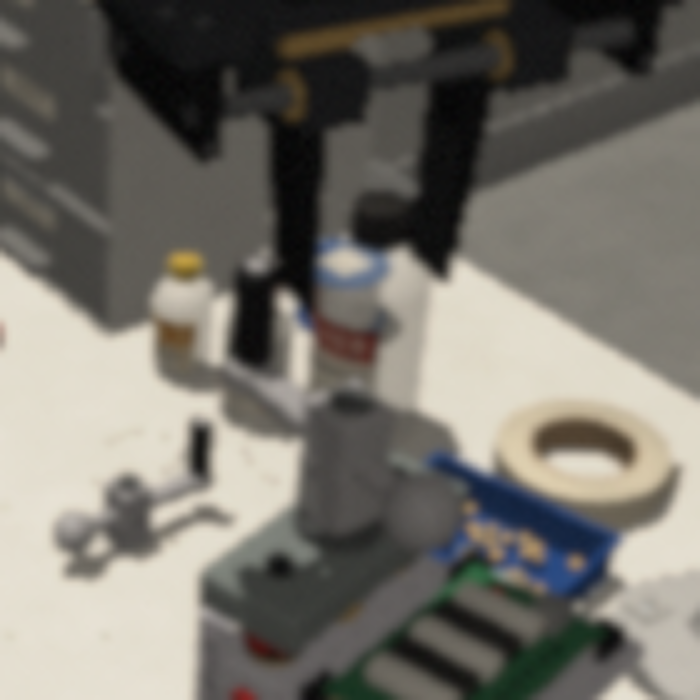

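jog_arm:
  series:
    - {"dx":0,"dy":0,"dz":-0.03,"rx":0,"ry":0,"rz":0,"gripper":0.5}
    - {"dx":0,"dy":0,"dz":-0.03,"rx":0,"ry":0,"rz":0,"gripper":0.5}
    - {"dx":0,"dy":0,"dz":-0.015,"rx":0,"ry":0,"rz":0,"gripper":0.5}
    - {"dx":0,"dy":0,"dz":-0.005,"rx":0,"ry":0,"rz":0,"gripper":0.5}
    - {"dx":0,"dy":0,"dz":0,"rx":0,"ry":0,"rz":0,"gripper":0}
    - {"dx":0,"dy":0,"dz":0,"rx":0,"ry":0,"rz":0,"gripper":0}
    - {"dx":0,"dy":0,"dz":0,"rx":0,"ry":0,"rz":0,"gripper":0}
    - {"dx":0,"dy":0,"dz":0,"rx":0,"ry":0,"rz":0,"gripper":0}
    - {"dx":0,"dy":0,"dz":0,"rx":0,"ry":0,"rz":0,"gripper":0}
    - {"dx":0,"dy":0,"dz":0,"rx":0,"ry":0,"rz":0,"gripper":0}

```text
t: 20.85
eef_pos: [612.2, -76.6, 156.2]
tcp_rot: [-1.57, -0.001, -0.244]
ft_force: [-2.5, 3.8, 7.4]
opening: 0.265
```

Run:
```python
from h import *
st()
```

```text
t 20.85
joints [-2.320e-01  5.530e-01  1.654e+00  1.000e-03  9.330e-01  1.200e-02]
eef_pos [612.207 -76.628 156.191]
tcp_rot [-1.57e+00 -1.00e-03 -2.44e-01]
ft_force [-2.463  3.844  7.381]
moment [0.635 0.488 0.153]
opening 0.265
```

jog_arm:
  series:
    - {"dx":0,"dy":0,"dz":0,"rx":0,"ry":0,"rz":1.5,"gripper":0}
    - {"dx":0,"dy":0,"dz":0,"rx":0,"ry":0,"rz":0,"gripper":0}

```text
t: 21.05
eef_pos: [612.2, -76.2, 156.2]
tcp_rot: [-1.57, -0.001, -0.217]
ft_force: [-2.5, 5.4, 5.9]
opening: 0.264
```

Run:
```python
from h import *
st()
```

```text
t 21.05
joints [-2.310e-01  5.530e-01  1.654e+00  1.000e-03  9.330e-01 -1.500e-02]
eef_pos [612.174 -76.242 156.16 ]
tcp_rot [-1.57e+00 -1.00e-03 -2.17e-01]
ft_force [-2.464  5.382  5.889]
moment [1.067 0.467 0.213]
opening 0.264
```

Run:
```python
from h import *
snap("scene","s13");im=cv2.imread("pics/s13.png")[180:250,330:410].astype(np.float32)
cv2.imwrite("pics/s13c.png",cv2.resize(np.clip(im*1.8,0,255).astype(np.uint8),None,fx=8,fy=8,interpolation=cv2.INTER_CUBIC));st()
```

```text
t 21.1
joints [-2.310e-01  5.530e-01  1.654e+00  1.000e-03  9.330e-01 -1.400e-02]
eef_pos [612.161 -76.219 156.167]
tcp_rot [-1.57e+00 -1.00e-03 -2.18e-01]
ft_force [-2.129  6.137  6.263]
moment [1.055 0.511 0.242]
opening 0.26
```

View pics/s13c.png

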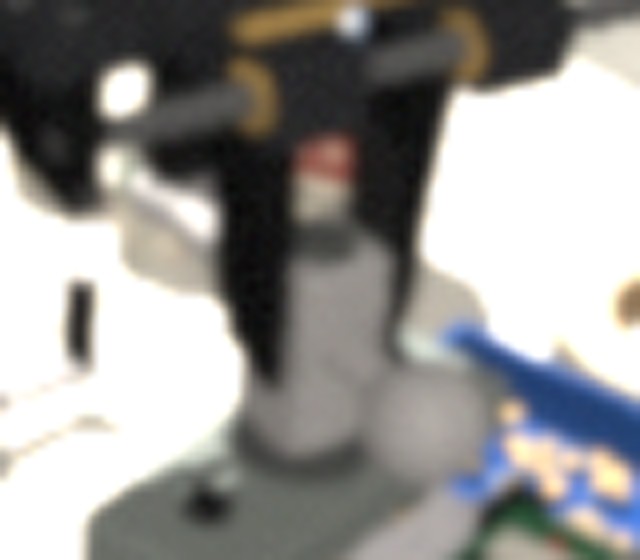

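jog_arm:
  series:
    - {"dx":0,"dy":0.0006,"dz":0,"rx":0,"ry":0,"rz":1.5,"gripper":0}
    - {"dx":0,"dy":0,"dz":0,"rx":0,"ry":0,"rz":0,"gripper":0}

```text
t: 21.3
eef_pos: [612.2, -75.8, 156.1]
tcp_rot: [-1.57, -0.001, -0.191]
ft_force: [-1.8, 4.6, 5.7]
opening: 0.256
```

Run:
```python
from h import *
st()
```

```text
t 21.3
joints [-2.300e-01  5.530e-01  1.655e+00  1.000e-03  9.330e-01 -4.000e-02]
eef_pos [612.159 -75.77  156.118]
tcp_rot [-1.57e+00 -1.00e-03 -1.91e-01]
ft_force [-1.844  4.57   5.688]
moment [0.923 0.419 0.232]
opening 0.256
```

jog_arm:
  series:
    - {"dx":0,"dy":0.0006,"dz":0,"rx":0,"ry":0,"rz":2,"gripper":0}
    - {"dx":0,"dy":0,"dz":0,"rx":0,"ry":0,"rz":0,"gripper":0}

```text
t: 21.5
eef_pos: [612.2, -75.7, 156.1]
tcp_rot: [-1.571, -0.001, -0.156]
ft_force: [-1.5, 2.2, 5.5]
opening: 0.25
```

Run:
```python
from h import *
st()
```

```text
t 21.5
joints [-0.23   0.553  1.655  0.     0.933 -0.074]
eef_pos [612.241 -75.652 156.082]
tcp_rot [-1.571e+00 -1.000e-03 -1.560e-01]
ft_force [-1.536  2.233  5.538]
moment [0.364 0.371 0.2  ]
opening 0.25
```

jog_arm:
  series:
    - {"dx":0,"dy":0,"dz":0,"rx":0,"ry":0,"rz":1.5,"gripper":0}
    - {"dx":0,"dy":0,"dz":0,"rx":0,"ry":0,"rz":0,"gripper":0}

```text
t: 21.7
eef_pos: [612.3, -75.6, 156.1]
tcp_rot: [-1.571, -0.001, -0.131]
ft_force: [-1.9, 2.9, 6.1]
opening: 0.254
```

Run:
```python
from h import *
st()
```

```text
t 21.7
joints [-0.23   0.553  1.655  0.     0.933 -0.1  ]
eef_pos [612.254 -75.585 156.065]
tcp_rot [-1.571e+00 -1.000e-03 -1.310e-01]
ft_force [-1.854  2.886  6.091]
moment [0.482 0.361 0.004]
opening 0.254
```

jog_arm:
  series:
    - {"dx":0,"dy":0,"dz":0.001,"rx":0,"ry":0,"rz":0,"gripper":0}
    - {"dx":0,"dy":0,"dz":0.001,"rx":0,"ry":0,"rz":0,"gripper":0}
    - {"dx":0,"dy":0,"dz":0,"rx":0,"ry":0,"rz":0,"gripper":0}

```text
t: 22.0
eef_pos: [612.1, -75.6, 156.6]
tcp_rot: [-1.57, 0.0, -0.131]
ft_force: [3.9, 3.1, -8.7]
opening: 0.254
```

Run:
```python
from h import *
st()
```

```text
t 22.0
joints [-0.23   0.553  1.653  0.     0.936 -0.099]
eef_pos [612.145 -75.633 156.61 ]
tcp_rot [-1.57   0.    -0.131]
ft_force [ 3.89   3.131 -8.706]
moment [ 0.452 -0.766  0.079]
opening 0.254
```

jog_arm:
  series:
    - {"dx":0,"dy":0,"dz":0,"rx":0,"ry":0,"rz":1.5,"gripper":0}
    - {"dx":0,"dy":0,"dz":0,"rx":0,"ry":0,"rz":0,"gripper":0}

```text
t: 22.2
eef_pos: [612.1, -75.7, 157.1]
tcp_rot: [-1.571, 0.0, -0.104]
ft_force: [2.9, 3.0, -6.6]
opening: 0.251
```

Run:
```python
from h import *
st()
```

```text
t 22.2
joints [-0.23   0.552  1.653  0.     0.936 -0.127]
eef_pos [612.071 -75.695 157.106]
tcp_rot [-1.571  0.    -0.104]
ft_force [ 2.943  3.006 -6.632]
moment [ 0.585 -0.547  0.045]
opening 0.251
```

jog_arm:
  series:
    - {"dx":0.0003,"dy":0.0004,"dz":0.001,"rx":0,"ry":0,"rz":0,"gripper":0}
    - {"dx":0,"dy":0,"dz":0.001,"rx":0,"ry":0,"rz":0,"gripper":0}
    - {"dx":0,"dy":0,"dz":0,"rx":0,"ry":0,"rz":0,"gripper":0}

```text
t: 22.5
eef_pos: [612.2, -75.6, 159.5]
tcp_rot: [-1.571, 0.0, -0.105]
ft_force: [0.6, 1.6, -3.7]
opening: 0.25
```

Run:
```python
from h import *
st()
```

```text
t 22.5
joints [-0.23   0.549  1.651 -0.     0.941 -0.124]
eef_pos [612.175 -75.567 159.48 ]
tcp_rot [-1.571  0.    -0.105]
ft_force [ 0.603  1.633 -3.746]
moment [ 0.068 -0.057 -0.023]
opening 0.25
```

Free. Lift off.

jog_arm:
  series:
    - {"dx":0,"dy":0,"dz":0.003,"rx":0,"ry":0,"rz":0,"gripper":0}
    - {"dx":0,"dy":0,"dz":0.005,"rx":0,"ry":0,"rz":0,"gripper":0}

```text
t: 22.7
eef_pos: [612.2, -75.6, 167.3]
tcp_rot: [-1.571, 0.0, -0.105]
ft_force: [-0.2, -0.0, -3.6]
opening: 0.249
```

jog_arm:
  series:
    - {"dx":0,"dy":0,"dz":0.006,"rx":0,"ry":0,"rz":0,"gripper":0}
    - {"dx":0,"dy":0,"dz":0.01,"rx":0,"ry":0,"rz":0,"gripper":0}
    - {"dx":0,"dy":0,"dz":0.03,"rx":0,"ry":0,"rz":0,"gripper":0}
    - {"dx":0,"dy":0,"dz":0,"rx":0,"ry":0,"rz":0,"gripper":0}
    - {"dx":0,"dy":0,"dz":0,"rx":0,"ry":0,"rz":0,"gripper":0}

```text
t: 23.2
eef_pos: [612.3, -75.5, 213.7]
tcp_rot: [-1.571, -0.001, -0.105]
ft_force: [-0.6, 0.1, -3.4]
opening: 0.251
```

Run:
```python
from h import *
st();snap("scene","s14");crop("s14","s14c",300,150,460,310,5)
```

```text
t 23.2
joints [-0.23   0.491  1.595 -0.     1.055 -0.125]
eef_pos [612.329 -75.466 213.709]
tcp_rot [-1.571e+00 -1.000e-03 -1.050e-01]
ft_force [-0.598  0.055 -3.406]
moment [-0.09   0.019 -0.013]
opening 0.251
```

View pics/s14c.png

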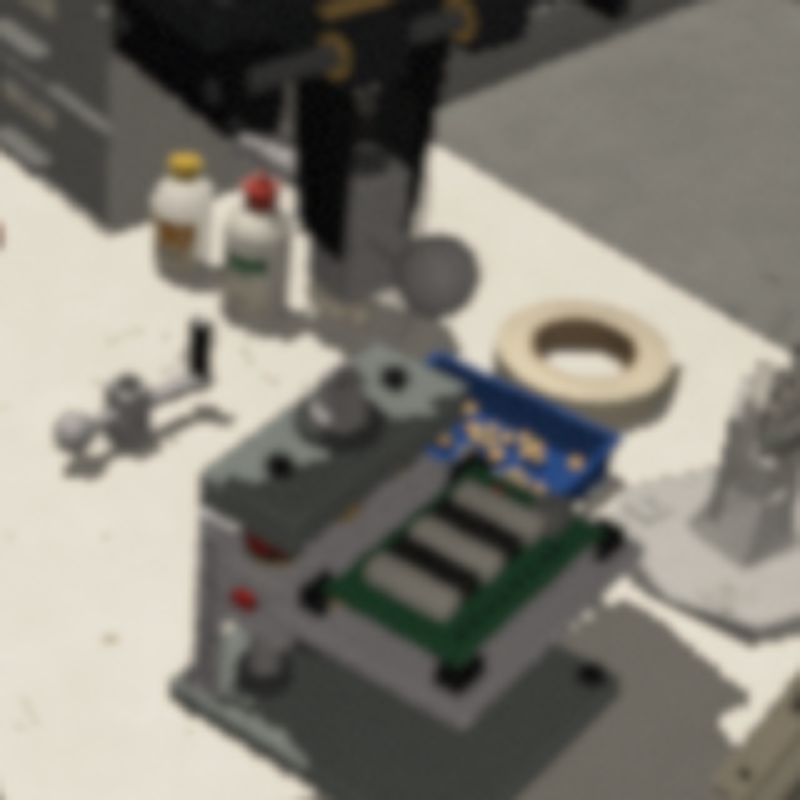

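jog_arm:
  series:
    - {"dx":-0.0126,"dy":0.012,"dz":0,"rx":0,"ry":0,"rz":-8.2,"gripper":0}
    - {"dx":-0.0126,"dy":0.012,"dz":0,"rx":0,"ry":0,"rz":-8.2,"gripper":0}
    - {"dx":-0.0126,"dy":0.012,"dz":0,"rx":0,"ry":0,"rz":-8.2,"gripper":0}
    - {"dx":-0.0126,"dy":0.012,"dz":0,"rx":0,"ry":0,"rz":-8.2,"gripper":0}
    - {"dx":-0.0126,"dy":0.012,"dz":0,"rx":0,"ry":0,"rz":-8.2,"gripper":0}
    - {"dx":-0.0126,"dy":0.012,"dz":0,"rx":0,"ry":0,"rz":-8.2,"gripper":0}
    - {"dx":-0.0126,"dy":0.012,"dz":0,"rx":0,"ry":0,"rz":-8.2,"gripper":0}
    - {"dx":-0.0126,"dy":0.012,"dz":0,"rx":0,"ry":0,"rz":-8.2,"gripper":0}
    - {"dx":-0.0126,"dy":0.012,"dz":0,"rx":0,"ry":0,"rz":-8.2,"gripper":0}
    - {"dx":-0.0126,"dy":0.012,"dz":0,"rx":0,"ry":0,"rz":-8.2,"gripper":0}
    - {"dx":-0.0126,"dy":0.012,"dz":0,"rx":0,"ry":0,"rz":-8.2,"gripper":0}
    - {"dx":0,"dy":0,"dz":0,"rx":0,"ry":0,"rz":0,"gripper":0}

```text
t: 24.45
eef_pos: [472.1, 57.5, 212.4]
tcp_rot: [-1.573, -0.0, -1.681]
ft_force: [-0.4, 0.4, -3.1]
opening: 0.252
```

jog_arm:
  series:
    - {"dx":0,"dy":0,"dz":-0.03,"rx":0,"ry":0,"rz":0,"gripper":0}
    - {"dx":0,"dy":0,"dz":-0.05,"rx":0,"ry":0,"rz":0,"gripper":0}
    - {"dx":0,"dy":0,"dz":-0.05,"rx":0,"ry":0,"rz":0,"gripper":0}
    - {"dx":0,"dy":0,"dz":-0.03,"rx":0,"ry":0,"rz":0,"gripper":0}
    - {"dx":0,"dy":0,"dz":0,"rx":0,"ry":0,"rz":0,"gripper":0}
    - {"dx":0,"dy":0,"dz":0,"rx":0,"ry":0,"rz":0,"gripper":0}

```text
t: 25.05
eef_pos: [474.1, 56.3, 53.2]
tcp_rot: [-1.572, -0.0, -1.677]
ft_force: [0.0, 0.2, -2.1]
opening: 0.25
```

Run:
```python
from h import *
st();snap("scene","s15");crop("s15","s15c",210,150,410,300,4)
```

```text
t 25.05
joints [-0.02   0.559  2.075 -0.     0.508  1.657]
eef_pos [474.1    56.328  53.205]
tcp_rot [-1.572 -0.    -1.677]
ft_force [ 0.009  0.244 -2.133]
moment [ 0.03   0.119 -0.014]
opening 0.25
```

View pics/s15c.png

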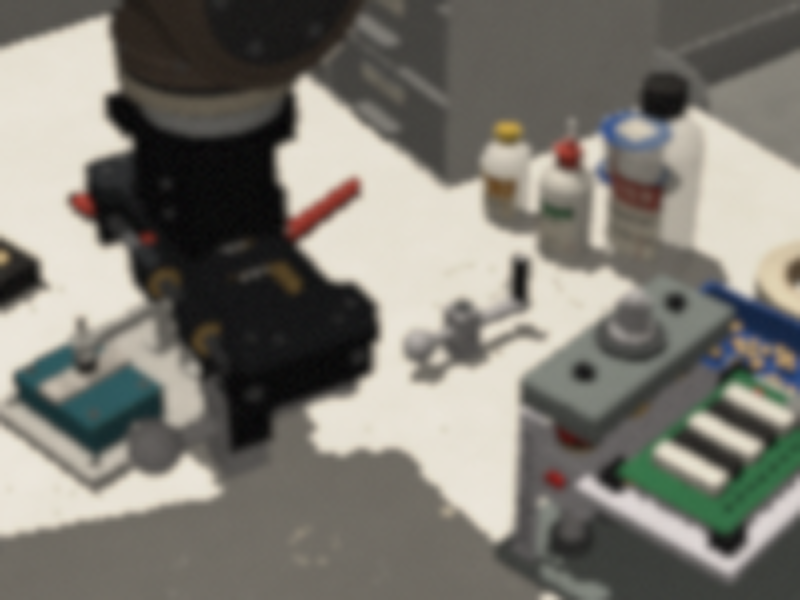

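jog_arm:
  series:
    - {"dx":0,"dy":0,"dz":-0.01,"rx":0,"ry":0,"rz":0,"gripper":0}
    - {"dx":0,"dy":0,"dz":-0.007,"rx":0,"ry":0,"rz":0,"gripper":0}
    - {"dx":0,"dy":0,"dz":-0.002,"rx":0,"ry":0,"rz":0,"gripper":0}
    - {"dx":0,"dy":0,"dz":0,"rx":0,"ry":0,"rz":0,"gripper":0}

```text
t: 25.5
eef_pos: [473.7, 56.6, 34.1]
tcp_rot: [-1.571, -0.0, -1.679]
ft_force: [-0.4, -0.7, -3.5]
opening: 0.25
```

jog_arm:
  series:
    - {"dx":0,"dy":0,"dz":-0.001,"rx":0,"ry":0,"rz":0,"gripper":0}
    - {"dx":0,"dy":0,"dz":-0.001,"rx":0,"ry":0,"rz":0,"gripper":0}

```text
t: 25.7
eef_pos: [473.8, 56.6, 32.3]
tcp_rot: [-1.57, -0.0, -1.679]
ft_force: [-0.6, 0.4, -3.7]
opening: 0.25
```

jog_arm:
  series:
    - {"dx":0,"dy":0,"dz":-0.0007,"rx":0,"ry":0,"rz":0,"gripper":0}
    - {"dx":0,"dy":0,"dz":0,"rx":0,"ry":0,"rz":0,"gripper":0}

```text
t: 25.9
eef_pos: [473.8, 56.6, 31.5]
tcp_rot: [-1.571, -0.0, -1.679]
ft_force: [-0.1, 1.0, -3.3]
opening: 0.252
```

jog_arm:
  series:
    - {"dx":0,"dy":0,"dz":-0.0007,"rx":0,"ry":0,"rz":0,"gripper":0}
    - {"dx":0,"dy":0,"dz":0,"rx":0,"ry":0,"rz":0,"gripper":0}

```text
t: 26.1
eef_pos: [473.7, 56.6, 30.7]
tcp_rot: [-1.571, -0.0, -1.679]
ft_force: [0.3, -0.8, -3.3]
opening: 0.253
```

jog_arm:
  series:
    - {"dx":0,"dy":0,"dz":-0.0007,"rx":0,"ry":0,"rz":0,"gripper":0}
    - {"dx":0,"dy":0,"dz":0,"rx":0,"ry":0,"rz":0,"gripper":0}

```text
t: 26.3
eef_pos: [473.8, 56.6, 30.1]
tcp_rot: [-1.571, -0.0, -1.679]
ft_force: [-0.6, 0.3, -1.2]
opening: 0.255
```

Contact. Release and rise.

jog_arm:
  series:
    - {"dx":0,"dy":0,"dz":-0.0003,"rx":0,"ry":0,"rz":0,"gripper":0}
    - {"dx":0,"dy":0,"dz":0,"rx":0,"ry":0,"rz":0,"gripper":0.6}
    - {"dx":0,"dy":0,"dz":0,"rx":0,"ry":0,"rz":0,"gripper":0.6}
    - {"dx":0,"dy":0,"dz":0,"rx":0,"ry":0,"rz":0,"gripper":0.6}
    - {"dx":0,"dy":0,"dz":0,"rx":0,"ry":0,"rz":0,"gripper":0.6}
    - {"dx":0,"dy":0,"dz":0.01,"rx":0,"ry":0,"rz":0,"gripper":0.6}
    - {"dx":0,"dy":0,"dz":0.03,"rx":0,"ry":0,"rz":0,"gripper":0.6}
    - {"dx":0,"dy":0,"dz":0.05,"rx":0,"ry":0,"rz":0,"gripper":0.6}
    - {"dx":0,"dy":0,"dz":0.05,"rx":0,"ry":0,"rz":0,"gripper":0.6}
    - {"dx":0,"dy":0,"dz":0.05,"rx":0,"ry":0,"rz":0,"gripper":0.6}
    - {"dx":0,"dy":0,"dz":0.05,"rx":0,"ry":0,"rz":0,"gripper":0.6}
    - {"dx":0,"dy":0,"dz":0.05,"rx":0,"ry":0,"rz":0,"gripper":0.6}

```text
t: 27.5
eef_pos: [472.8, 56.6, 322.9]
tcp_rot: [-1.57, 0.0, -1.679]
ft_force: [1.3, -0.3, -0.1]
opening: 0.602
```

jog_arm:
  series:
    - {"dx":0,"dy":0,"dz":0.05,"rx":0,"ry":0,"rz":0,"gripper":0.6}
    - {"dx":0,"dy":0,"dz":0.05,"rx":0,"ry":0,"rz":0,"gripper":0.6}
    - {"dx":0,"dy":0,"dz":0,"rx":0,"ry":0,"rz":0,"gripper":0.6}
    - {"dx":0,"dy":0,"dz":0,"rx":0,"ry":0,"rz":0,"gripper":0.6}

```text
t: 27.9
eef_pos: [473.2, 56.6, 420.8]
tcp_rot: [-1.569, 0.0, -1.679]
ft_force: [0.4, 0.2, -1.2]
opening: 0.599
```

Run:
```python
from h import *
st();snap("scene","s16");crop("s16","s16c",220,150,430,310,3.8)
crop("s16","s16d",335,210,405,290,8)
crop("scene0","s0d",335,210,405,290,8)
a=cv2.imread("pics/s16d.png");b=cv2.imread("pics/s0d.png");cv2.imwrite("pics/cmp.png",cv2.resize(np.hstack([b,a]),None,fx=.7,fy=.7))
```

```text
t 27.9
joints [-0.02   0.119  1.585 -0.     1.435  1.66 ]
eef_pos [473.187  56.631 420.847]
tcp_rot [-1.569  0.    -1.679]
ft_force [ 0.4    0.165 -1.228]
moment [-0.055  0.104 -0.038]
opening 0.599
```

View pics/s16c.png

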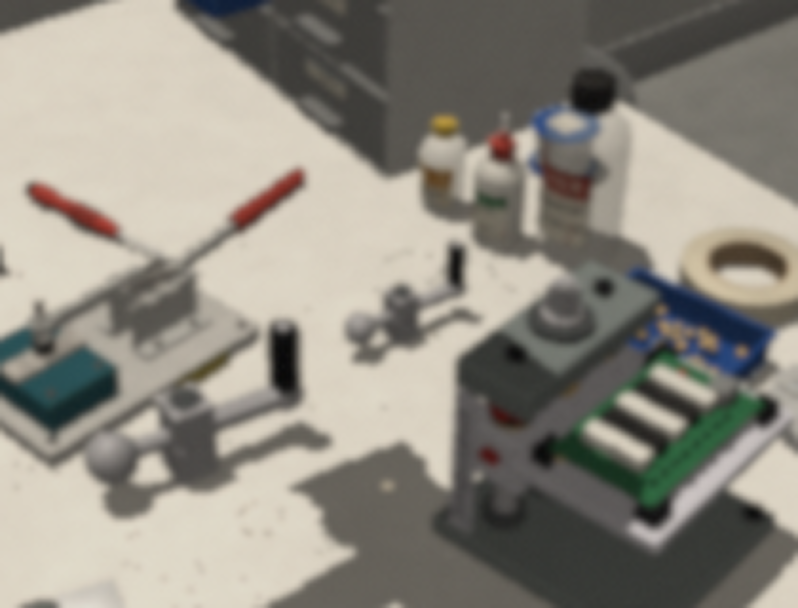

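View pics/cmp.png

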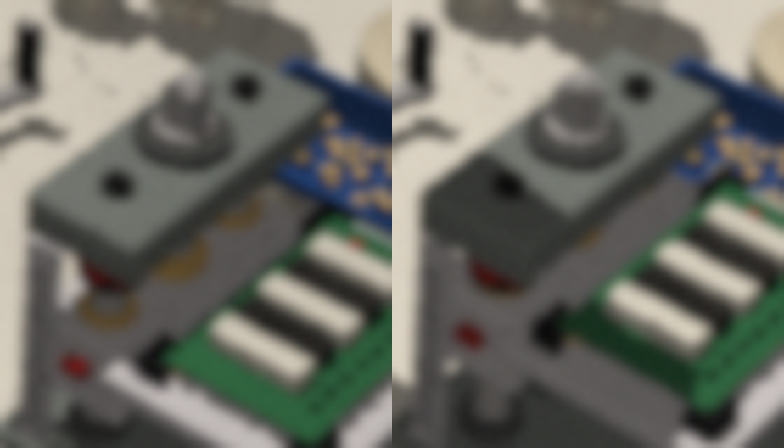

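Run:
```python
from h import *
im=snap("top","t16")[205:230,335:360];im=cv2.resize(im[:,:,::-1],None,fx=22,fy=22,interpolation=cv2.INTER_CUBIC)
cv2.imwrite("pics/t16z.png",cv2.normalize(im,None,0,255,cv2.NORM_MINMAX))
```

```text
(no output)
```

View pics/t16z.png

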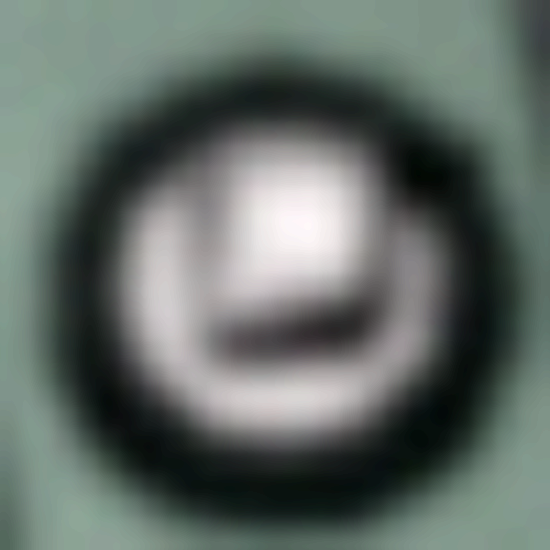

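View pics/t16.png

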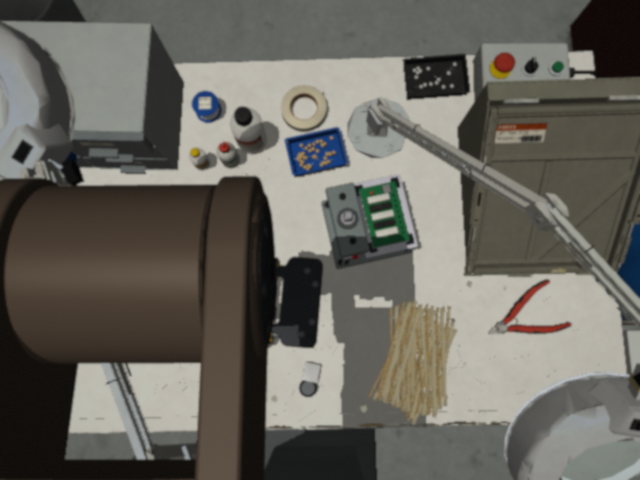

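Run:
```python
from h import *
print(env.state()["t"],env.job_done())
```

```text
the job is handed in; nothing more can be done
28.0 None
```

The job is handed in at 28 s of the 72 s allowed. The table is wound up against the rings, and the crank is off the lift and standing upright on the worktop.

- **Fitting:** I took the larger crank by its hub and lowered it onto the square in small steps. It bottomed at the expected height, with at most about 9 N of contact force.
- **Winding:** I wound it clockwise by the grip for about 660°. The drag held at about 4 N, then rose to 9 N over the last 14°. From that rise I estimate the rings are squeezed by about 0.2 mm. The pictures show the bushes up at the collars and the board about 14.5 mm higher.
- **Taking off:** The crank bound slightly at first. I eased it back, turned it a few degrees and lifted it clear.
- **Standing it back:** I set it down on its original spot with light contact, and the last picture shows it upright and clear of the lift. The bottle and loupe look undisturbed, and the gripper is well above everything.

**Checks that disagreed:**
- **Crank angle:** Read from the grip, it was about 76°. Read from the hub, it was about 81°. I put this down to give in the grip under load.
- **Spindle angle:** A coarse reading from the top picture (about 94° ± 3°) came out a few degrees further back than my force-based estimate (about 87°). I trusted the forces, so the 0.2 mm is inferred rather than measured. If the picture is right, the rings could be only just touching, or up to about 0.2 mm short.

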